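Clip slide carriers into the transit case and latch its cover

TASK

Pack the slide carriers on the bench (two or three) into the transit case: for each, lift the spring clip of the bay of its colour, slide the carrier beneath it fully home against the stop, lug towards the robot, and lower the clip onto its plate. Then set the clear cover down gently over the loaded case so that it sits flat on the base board, and snap its four blue lid clips down one at a time in opposite-corner order: after the first, the one diagonally opposite, then the other two. Leave the rest of the bench as it is.

Things in the scene. Friction and masses are not known exactly. Their poses are not given: they have to be found in the camera images.
- case: Transit case base, fixed: board 200 (x) x 244 (y) x 10 mm, on it a deck 160 x 220 mm, top 20 mm above the bench. Origin: centre of its underside; x away from the robot, yaw within 0.15. Bay centre lines at y = +74 (red), 0 (yellow), -74 mm (blue). At x 5 to 75 guide strips 6 mm tall stand 30 mm each side of each line; end stops at x = 55. A loading shelf level with the deck lies at x -156 to -102.
- bay_yellow (a point): Where the yellow carrier's centre is when home: flat on the deck, against the end stop, own x along the case's x (lug to the robot). Case coordinates (0, 0, 24) mm; red bay's point (0, 74, 24), blue bay's (0, -74, 24). Axes as the case's.
- clip_red (a joint): red spring clip angle: 0 down on bare deck, about 0.1 down on a plate, 1.3 fully raised. Over-centre spring: below 0.6 it presses shut (1 N at the grip), above it springs up and stays at 1.3. Hinge axis along case y through case (67, 74, 36) mm; at 0 the grip centre is 72 mm to -x and 16 mm up from the hinge; opening swings it up and over towards case +x. 30 g.
- clip_red_grip (a point): Centre of the red clip's grip, moving with it: a red roller 20 mm in diameter, 22 mm long along case y, at the clip's free end (towards the robot); a 12 mm wide arm runs from beneath it to the hinge. 32 mm above the deck when the clip is down on bare deck.
- clip_yellow (a joint): yellow spring clip angle: 0 down on bare deck, about 0.1 down on a plate, 1.3 fully raised. Over-centre spring: below 0.6 it presses shut (1 N at the grip), above it springs up and stays at 1.3. Hinge axis along case y through case (67, 0, 36) mm; at 0 the grip centre is 72 mm to -x and 16 mm up from the hinge; opening swings it up and over towards case +x. 30 g.
- clip_yellow_grip (a point): Centre of the yellow clip's grip, moving with it: a yellow roller 20 mm in diameter, 22 mm long along case y, at the clip's free end (towards the robot); a 12 mm wide arm runs from beneath it to the hinge. 32 mm above the deck when the clip is down on bare deck.
- clip_blue (a joint): blue spring clip angle: 0 down on bare deck, about 0.1 down on a plate, 1.3 fully raised. Over-centre spring: below 0.6 it presses shut (1 N at the grip), above it springs up and stays at 1.3. Hinge axis along case y through case (67, -74, 36) mm; at 0 the grip centre is 72 mm to -x and 16 mm up from the hinge; opening swings it up and over towards case +x. 30 g.
- clip_blue_grip (a point): Centre of the blue clip's grip, moving with it: a blue roller 20 mm in diameter, 22 mm long along case y, at the clip's free end (towards the robot); a 12 mm wide arm runs from beneath it to the hinge. 32 mm above the deck when the clip is down on bare deck.
- red_mid (a point): Centre (half-way up the plate) of the red slide carrier, a loose plate 110 (x) x 52 (y) x 8 mm, about 80 g, z up, flat on the bench at first. A weighted red lug 22 (x) x 20 (y) mm, 36 mm tall, stands on its top, centred 43 mm to -x of this point (balance point 25 mm to -x); grasped 28 mm above this point the fingertips stay off the plate. May be absent.
- yellow_mid (a point): Centre (half-way up the plate) of the yellow slide carrier, a loose plate 110 (x) x 52 (y) x 8 mm, about 80 g, z up, flat on the bench at first. A weighted yellow lug 22 (x) x 20 (y) mm, 36 mm tall, stands on its top, centred 43 mm to -x of this point (balance point 25 mm to -x); grasped 28 mm above this point the fingertips stay off the plate. May be absent.
- blue_mid (a point): Centre (half-way up the plate) of the blue slide carrier, a loose plate 110 (x) x 52 (y) x 8 mm, about 80 g, z up, flat on the bench at first. A weighted blue lug 22 (x) x 20 (y) mm, 36 mm tall, stands on its top, centred 43 mm to -x of this point (balance point 25 mm to -x); grasped 28 mm above this point the fingertips stay off the plate. May be absent.
- cover_mid (a point): Centre (half-way up) of the loose clear cover: hood open below, 184 (x) x 244 (y) x 75 mm tall, walls 4 mm, about 0.5 kg, mouth-down on the bench at first. Seated on the board, either way round, it clears the deck by 8 mm all round and this point is 47.5 mm above the case origin. White handle on the top's middle: bar 18 (x) x 90 (y) x 38 mm tall, grasp it 62 mm above this point. z up.
- cover: The same cover as a whole; origin: centre of its open lower edge; axes as cover_mid.
- latch_1 (a joint): Angle of blue lid clip 1, a flap 66 x 32 mm on the cover; hinge along cover x at cover_mid + (-55, 126, 22.5) mm. 0: open, pointing to cover +y and 0.25 rad up; 1.82: down against the side, over the board's rim. Over-centre spring: past 0.9 it snaps down and stays. Takes about 2 N downward 40 mm out from the hinge. Opposite corner: clip 3.
- latch_2 (a joint): Angle of blue lid clip 2, a flap 66 x 32 mm on the cover; hinge along cover x at cover_mid + (55, 126, 22.5) mm. 0: open, pointing to cover +y and 0.25 rad up; 1.82: down against the side, over the board's rim. Over-centre spring: past 0.9 it snaps down and stays. Takes about 2 N downward 40 mm out from the hinge. Opposite corner: clip 4.
- latch_3 (a joint): Angle of blue lid clip 3, a flap 66 x 32 mm on the cover; hinge along cover x at cover_mid + (55, -126, 22.5) mm. 0: open, pointing to cover -y and 0.25 rad up; 1.82: down against the side, over the board's rim. Over-centre spring: past 0.9 it snaps down and stays. Takes about 2 N downward 40 mm out from the hinge. Opposite corner: clip 1.
- latch_4 (a joint): Angle of blue lid clip 4, a flap 66 x 32 mm on the cover; hinge along cover x at cover_mid + (-55, -126, 22.5) mm. 0: open, pointing to cover -y and 0.25 rad up; 1.82: down against the side, over the board's rim. Over-centre spring: past 0.9 it snaps down and stays. Takes about 2 N downward 40 mm out from the hinge. Opposite corner: clip 2.
- amber: Bystander to leave alone: amber glass bottle, 86 mm diameter, 190 mm tall. Origin: centre of its underside.
- dark: Bystander to leave alone: dark squat jar, 72 mm diameter, 130 mm tall. Origin: centre of its underside.
- beaker: Bystander to leave alone: glass beaker, 90 mm diameter, 120 mm tall. Origin: centre of its underside.
- dish: Bystander to leave alone: flat glass dish, 90 mm diameter, 18 mm tall. Origin: centre of its underside.
- spatula: Bystander to leave alone: steel lab spatula, 160 mm long, lying flat. Origin: centre of its underside.

How it is judged:
By the outcome, as a careful person would: the job done as asked, in the order asked, and still so for the second after the job is handed in, with the robot touching nothing.
Of carrier_red, carrier_yellow, carrier_blue only 2 to 3 are there at a start; the rules pass over those that are not, and their reading is None.
At some moment in a run one of carrier_red, carrier_yellow, carrier_blue, cover may be knocked a few centimetres aside while the robot is not near it.
It also fails if it takes over 210 s, if anything falls off the work surface, if the arm or the gripper's body presses on something with over 40 N, if the wrist force passes 120 N, or if a joint passes its speed limit or range.

ROBOT

A 6-joint arm with a two-finger parallel gripper is mounted at the origin on the work surface. World frame = base frame: x ahead of the robot, y to its left, z up, the work surface at z = 0. Lengths are in mm, angles in rad, forces in N, time in s.
With the tool pointing down it reaches from about 300 to 775 mm from the base axis. Payload 14.6 kg.
Tool frame: the origin (TCP) lies at the very end of the fingers, on their centre line; the grasp point (between the pads) lies 19 mm behind it; z points along the fingers, y is the line along which they close (so a half turn about z gives the same grasp; the last joint's range is limited). The gripper opens to 94 mm and grips with 3 to 60 N. Pads are 16 mm wide; open, the fingers measure 119 mm over their backs; the gripper's body (75 mm by 177 mm) begins 78 mm behind the grasp point.
Start: joints at [1.08, 0.3, 1.521, -0, 1.321, -0.067], TCP at [226.171, 501.334, 205.446] pointing down, gripper open.
Joint ranges: [-3.03, 3.03], [-0.79, 2.21], [0.23, 2.52], [-1.04, 4.18], [0, 3.07], [-2.55, 2.55]. Speed limits (rad/s): [2.22, 2.22, 2.57, 3.14, 3.14, 3.14].

INTERFACE

Orientations are given as [roll, pitch, yaw] about the fixed x, y, z axes, in that order (R = Rz(yaw) Ry(pitch) Rx(roll)).
In Python, from cell import manip, eyes, ticket gives the robot as it stands. The module is installed in compiled form; this text tells all that it offers.
- The arm moves only by the tool arm_command, never from a script. Its argument "plan" is a list of rows, each a list of 5 numbers: the opening, from -1 (shut) to 1 (fully open), then the shift along the tool's x, y, z in m, then the turn about the tool's z in rad. In form: [[jaw, dx, dy, dz, roll], ...]. A call has 1 to 20 rows; each row shifts and turns the commanded pose from where the row before left it, along the tool's axes as they then stand; what a row does not reach is not made up. A row lasts 1/8 s, in which the tool goes at most 62.5 mm and 10.7 degrees, less where a joint would pass 70% of its speed; a pose out of reach is approached as far as the arm can. A call is refused whole if a number of a shift passes 0.0625 or a number of a turn 0.188, either way. A call with a gripper value outside its range is refused whole. The fingers move at their own pace and stop on an object; "newtons" is the grip in N (left out, the last holds). Time passes only in rows, so rows that do not move let the fingers close. It gives the time, the measured TCP pose, the force, the opening and the grip force at its end, in the units of the state.
- manip.read_state(): the state, without advancing time (a new reading comes with each control period).
- eyes.camera(name): name is "side" or "top" or "wrist"; returns a dict with "img" (400x640x3 uint8, blue, green, red), "z_map" (400x640 float32, mm along the optical axis (not along the pixel's ray), 0 where there is no reading), "fx", "fy", "cx", "cy" (pixels), "eye" and "orientation" of the camera in the world. Camera axes: x right, y down, z forward; pixel columns grow to the right and rows downward; lengths in mm; the calibration is good to about 2 mm. A picture is of the moment at which its call begins.
- ticket.sign_off(): hands the job in; it is judged then, once.
The state is a dict: "clock": time; "joints": joint angles; "qd": joint speeds; "effort": joint torques, N m; "eef_pos": TCP position; "eef_rot": TCP orientation; "wrist_force": force on the tool from outside, world axes, zero at the start; "moment": the same for the moment, N m; "finger_gap": finger opening in mm; "finger_force": force on a finger pad.
Only numpy, scipy, OpenCV 4.12 (cv2) and the standard library are available. Lean on these libraries where they do the work, as an engineer would, in place of code of your own. Each camera call takes 0.05 s, during which the arm holds its last target. There are 200 camera calls.

## Working session

There is one attempt and no reset: what is moved stays moved. The work goes in short steps, Python scripts to look and compute and a tool call to move; the robot and the scene stay as the last step left them, time stands still between calls to the robot, and variables do not carry over. Pictures are saved under pics/ and viewed, at most 14 in all, crops included, and the job is handed in when it is done.

Besides the shell and the picture viewer there is one more tool, called after "Request:" as name(argument=value, ...) on one line, values as JSON. arm_command: Moves the arm, as the interface text tells. Its arguments: {"type":"object","properties":{"plan":{"type":"array"},"newtons":{"type":"number"}},"required":["plan"]}

```bash
mkdir -p pics; python3 - <<'E'
from cell import manip, eyes, ticket
import cv2,numpy as np
print(manip.read_state())
ims=[]
for n in ("top","side"):
    c=eyes.camera(n); cv2.imwrite(f"pics/{n}0.png",c["img"]); np.savez(f"{n}0.npz",**c)
    print(n,c["fx"],c["fy"],c["cx"],c["cy"],c["eye"],c["orientation"], (c["z_map"]>0).mean())
E
```

```text
{'clock': 0.0, 'joints': array([ 1.08039834e+00,  3.00458753e-01,  1.52160950e+00, -4.42139400e-06,
        1.32066647e+00, -6.65976073e-02]), 'qd': array([ 0.00012045, -0.00090724, -0.00233004,  0.00044321,  0.00098848,
       -0.00101442]), 'effort': array([ 6.61673166e-04, -5.31818032e+01, -3.52738237e+01,  7.08974758e-02,
        2.44608312e-02, -1.24627986e-04]), 'eef_pos': array([226.05216956, 501.10671876, 204.88107112]), 'eef_rot': array([-3.14045283e+00, -7.17301847e-05,  2.71779333e+00]), 'wrist_force': array([-0.20812902,  0.97074715, -0.16125127]), 'moment': array([-0.0489775 , -0.03139649,  0.0443212 ]), 'finger_force': 0.0, 'finger_gap': 93.98859470791241}
top 491.9617786618593 491.9617786618593 326.92504085344416 201.32496283856256 [ 490.98210715   57.19868992 1418.40444518] [-3.07769247 -0.00724654 -1.55055432] 0.996
side 465.31400439788007 465.31400439788007 322.65715165731865 195.82476499850975 [ 490.55675776  946.68802244 1110.7373337 ] [-2.41542206 -0.0178624  -2.99635803] 0.9961953125
```

View pics/top0.png

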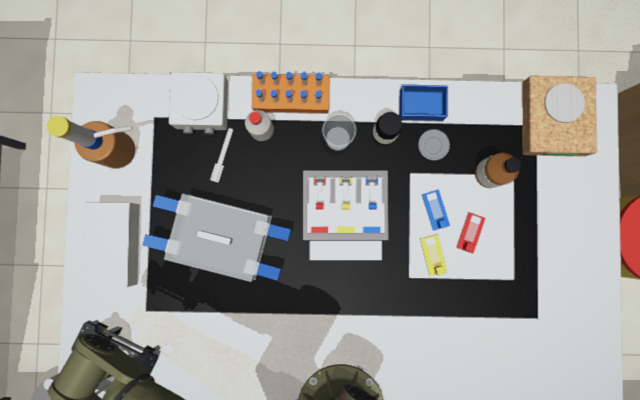

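View pics/side0.png

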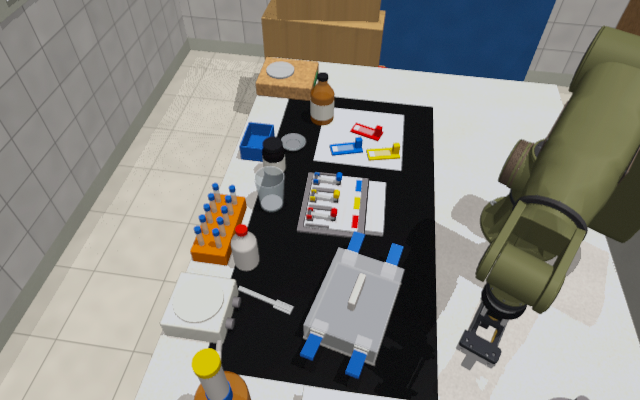

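The top view shows three carriers on a white pad at right: blue (435,210), red (471,232), yellow (433,255). The case is at (345,205) with its shelf towards the robot, and the cover is at (217,237) with a white handle at (213,237) and four blue flaps. Bottles, beaker, dish and spatula surround them.

```bash
cat > h.py <<'E'
import cv2,numpy as np
from scipy.spatial.transform import Rotation as Rot
def R(o): return Rot.from_euler('xyz',o).as_matrix()
def cloud(c):
    v,u=np.mgrid[0:400,0:640]; z=c["z_map"]
    p=np.dstack([(u-c["cx"])/c["fx"]*z,(v-c["cy"])/c["fy"]*z,z])
    return p@R(c["orientation"]).T+c["eye"]
def ray(c,uv,h):
    uv=np.atleast_2d(uv).astype(float)
    d=np.c_[(uv[:,0]-c["cx"])/c["fx"],(uv[:,1]-c["cy"])/c["fy"],np.ones(len(uv))]@R(c["orientation"]).T
    return c["eye"]+d*((h-c["eye"][2])/d[:,2])[:,None]
def proj(c,p):
    q=(np.atleast_2d(p)-c["eye"])@R(c["orientation"])
    return np.c_[q[:,0]/q[:,2]*c["fx"]+c["cx"],q[:,1]/q[:,2]*c["fy"]+c["cy"]]
def mask(c,col):
    hsv=cv2.cvtColor(c["img"],cv2.COLOR_BGR2HSV); H,S,V=cv2.split(hsv)
    m=(S>130)&(V>70)
    if col=="red": m&=(H<8)|(H>172)
    if col=="yellow": m&=(H>22)&(H<36)
    if col=="blue": m&=(H>100)&(H<128)
    return m
E
python3 - <<'E'
from h import *
for n in ("top","side"):
    c=dict(np.load(n+"0.npz")); P=cloud(c)
    g=P[(P[...,2]<300)&(P[...,2]>-50)]
    print(n,"bench z",[round(float(np.median(P[300:312,200:500,2])),1)] if n=="top" else "")
    for col in("red","yellow","blue"):
        m=mask(c,col); k,l,s,ce=cv2.connectedComponentsWithStats(m.astype(np.uint8))
        for i in range(1,k):
            if s[i,4]<12: continue
            q=P[l==i]; md=np.median(q,0)
            if not(200<md[0]<800 and -500<md[1]<600): continue
            r=cv2.minAreaRect(np.argwhere(l==i)[:,::-1].astype(np.float32))
            print(col,s[i,4],ce[i].round(0),md.round(0),"z",np.percentile(q[:,2],[5,95]).round(0))
c=dict(np.load("top0.npz"));s=dict(np.load("side0.npz"))
a=cv2.resize(c["img"][165:285,140:300],None,fx=4,fy=4)
b=cv2.resize(c["img"][160:280,298:488],None,fx=4,fy=4)
cv2.imwrite("pics/crop1.png",b)
E
```

```text
top bench z [-0.2]
red 110 [255. 118.] [788. 242. 148.] z [143. 152.]
red 38 [319. 206.] [566.  71.  58.] z [54. 65.]
red 355 [469. 236.] [ 484. -352.    8.] z [ 3. 45.]
red 79 [319. 229.] [502.  67.  20.] z [15. 25.]
yellow 29 [346. 205.] [569.  -4.  59.] z [54. 63.]
yellow 117 [438. 262.] [ 405. -270.    9.] z [ 2. 44.]
blue 368 [436. 213.] [ 546. -267.    8.] z [ 3. 46.]
blue 306 [165. 203.] [564. 496.  69.] z [-0. 77.]
blue 40 [372. 206.] [569. -76.  59.] z [54. 64.]
blue 282 [279. 232.] [491. 179.  70.] z [-1. 78.]
blue 96 [372. 230.] [502. -78.  18.] z [15. 23.]
blue 275 [155. 242.] [457. 517.  68.] z [ 1. 77.]
blue 294 [269. 271.] [383. 205.  69.] z [ 0. 78.]
side bench z 
red 210 [370. 132.] [ 479. -344.    9.] z [ 3. 42.]
red 14 [310. 208.] [639.  60.  40.] z [36. 45.]
red 49 [333. 212.] [567.  79.  60.] z [48. 65.]
red 20 [309. 216.] [638.  89.  37.] z [31. 46.]
red 64 [355. 221.] [502.  75.  21.] z [17. 25.]
red 126 [241. 230.] [789. 249. 150.] z [137. 153.]
yellow 264 [386. 153.] [ 414. -255.    9.] z [ 3. 45.]
yellow 15 [314. 190.] [639. -15.  41.] z [23. 44.]
yellow 46 [336. 194.] [568.   3.  58.] z [46. 65.]
yellow 22 [312. 198.] [641.  15.  38.] z [29. 45.]
yellow 64 [357. 203.] [504.  -1.  21.] z [17. 25.]
blue 243 [349. 147.] [ 543. -262.    9.] z [ 3. 45.]
blue 18 [316. 173.] [643. -88.  42.] z [18. 45.]
blue 53 [339. 176.] [569. -71.  59.] z [ 6. 65.]
blue 16 [316. 181.] [641. -59.  37.] z [27. 45.]
blue 51 [358. 185.] [505. -77.  20.] z [18. 25.]
blue 236 [356. 241.] [491. 180.  71.] z [ 4. 78.]
blue 264 [395. 254.] [384. 204.  71.] z [ 2. 78.]
blue 355 [310. 347.] [566. 497.  72.] z [ 4. 79.]
blue 379 [355. 364.] [459. 523.  72.] z [ 5. 80.]
```

View pics/crop1.png

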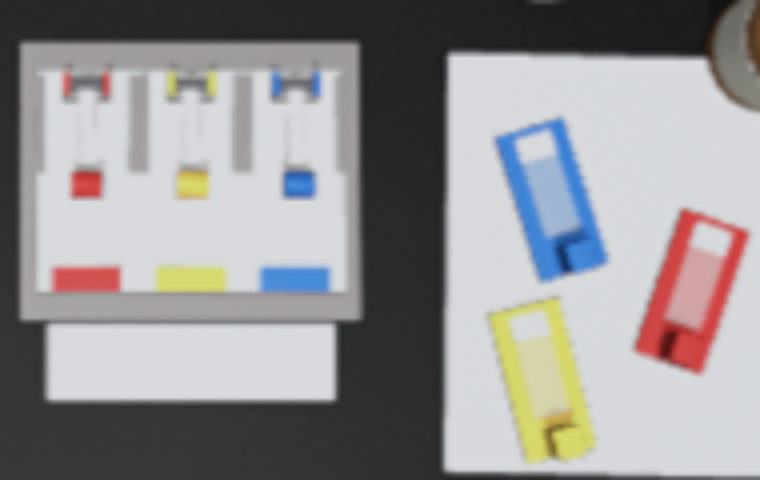

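Request:
arm_command(plan=[[1,-0.03,-0.02,-0.02,0],[1,-0.04,-0.028,-0.02,0],[1,-0.04,-0.028,-0.02,0],[1,-0.04,-0.028,-0.02,0],[1,-0.04,-0.028,-0.02,0],[1,-0.04,-0.028,0,0],[1,-0.04,-0.028,0,0],[1,-0.04,-0.028,0,0],[1,-0.04,-0.028,0,0],[1,-0.04,-0.028,0,0],[1,-0.04,-0.028,0,0],[1,-0.04,-0.028,0,0],[1,0,0,0,0.18],[1,0,0,0,0.18],[1,0,0,0,0.18],[1,0,0,0,0.18],[1,0,0,0,0.18],[1,0,0,0,0.18],[1,0,0,0,0.18],[1,0,0,0,0.18]])

```text
clock: 2.6
eef_pos: [519.6, 9.1, 305.1]
eef_rot: [-3.141, 0.0, 1.272]
wrist_force: [0.1, -1.0, -0.3]
finger_gap: 93.9
finger_force: 0.0
```

Request:
arm_command(plan=[[1,0,0,0,0.18],[1,0,0,0,0.18],[1,0,0,0,0.18],[1,0,0,0,0.18],[1,0,0,0,0.18],[1,0,0,0,0.18],[1,0,0,0,0.18],[0,0,0,0,0.018],[0,0,0,0,0]])

```text
clock: 3.72
eef_pos: [519.7, 9.1, 305.3]
eef_rot: [-3.142, 0.0, 0.003]
wrist_force: [0.0, 0.1, -0.5]
finger_gap: 77.5
finger_force: 0.0
```

```bash
python3 - <<'E'
from cell import manip, eyes
import cv2,numpy as np
s=manip.read_state();print(s["clock"],s["eef_pos"],s["eef_rot"],s["joints"],s["finger_gap"])
for n in("wrist",):
    c=eyes.camera(n);np.savez(n+"1.npz",**c);cv2.imwrite("pics/w1.png",c["img"]);print(c["fx"],c["eye"],c["orientation"])
E
```

```text
3.725 [519.66407224   9.07939151 305.29018201] [-3.14156194e+00  3.24917546e-04  3.33861772e-03] [-5.30142749e-02  1.74432122e-01  1.44596669e+00  1.23809483e-05
  1.52151998e+00  1.51444283e+00] 77.51667617564019
303.02862995429393 [594.71425089   8.47206408 485.33647157] [ 2.88173838e+00 -1.51289509e-03 -1.56857280e+00]
```

View pics/w1.png

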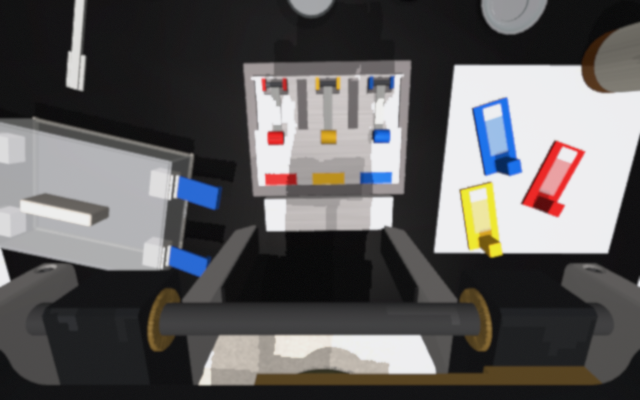

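The wrist view shows the case centred at about (327,130) with rollers at (276,137), (328,136) and (381,136). The three carriers are at right and part of the cover is at left.

```bash
cat >> h.py <<'E'
def rect(p):  # minAreaRect in mm
    (x,y),(w,h),a=cv2.minAreaRect(np.ascontiguousarray(p[:,:2],np.float32)); return np.round([x,y,w,h,a],1)
def carriers(c,show=True):
    P=cloud(c); out={}
    for col in("red","yellow","blue"):
        m=mask(c,col); m=cv2.morphologyEx(m.astype(np.uint8),cv2.MORPH_CLOSE,np.ones((3,3),np.uint8))
        k,l,s,ce=cv2.connectedComponentsWithStats(m)
        best=None
        for i in range(1,k):
            q=np.median(P[l==i],0)
            if 250<q[0]<750 and -560<q[1]<-140 and s[i,4]>80 and (best is None or s[i,4]>s[best,4]): best=i
        if best is None: continue
        cnt,_=cv2.findContours((l==best).astype(np.uint8),cv2.RETR_EXTERNAL,cv2.CHAIN_APPROX_NONE)
        uv=max(cnt,key=len)[:,0,:]
        L=P[(l==best)&(P[...,2]>34)&(P[...,2]<55)]
        z=P[uv[:,1],uv[:,0],2]
        pl=ray(c,uv[z<20],8)         # outline of the plate on its top plane
        (x,y),(w,h),a=cv2.minAreaRect(np.ascontiguousarray(pl[:,:2],np.float32))
        out[col]=dict(rect=np.round([x,y,w,h,a],1),lug=np.median(L,0).round(1) if len(L) else None,
             lugtop=np.percentile(L[:,2],80).round(1) if len(L) else None)
    return out
E
python3 - <<'E'
from h import *
for n in("wrist1","top0","side0"):
    c=dict(np.load(n+".npz"));P=cloud(c)
    roi=(P[...,0]>430)&(P[...,0]<720)&(P[...,1]>-150)&(P[...,1]<150)
    b=P[roi&(P[...,2]>6)&(P[...,2]<14)&(P[...,0]>478)]
    d=P[roi&(P[...,2]>16)&(P[...,2]<25)]
    print(n,"board",rect(b),np.median(b[:,2]).round(1),"deck+shelf",rect(d),np.median(d[:,2]).round(1))
    for col in("red","yellow","blue"):
        m=mask(c,col)&roi
        g=P[m&(P[...,2]>48)&(P[...,2]<70)]; t=P[m&(P[...,2]>12)&(P[...,2]<28)&(P[...,0]<530)]
        uv=np.argwhere(m&(P[...,2]>48)&(P[...,2]<70))[:,::-1]
        print(col,"grip mean",g.mean(0).round(1),"top",np.percentile(g[:,2],90).round(1),"ray52",ray(c,uv.mean(0),58)[0].round(1),"lab",t.mean(0).round(1))
    for k,v in carriers(c).items(): print(k,v)
E
```

```text
wrist1 board [575.1  -4.9 196.9 244.6   1.1] 11.0 deck+shelf [540.8  -5.5 225.3 220.1   1.1] 21.0
red grip mean [568.2  68.5  61.3] top 63.1 ray52 [568.   68.9  58. ] lab [502.1  67.5  21.5]<stdin>:12: RuntimeWarning: Mean of empty slice.
  ret = um.true_divide(
Traceback (most recent call last):
IndexError: index -1 is out of bounds for axis 0 with size 0
```

Yellow appears more orange in the shadow, so I'll widen its hue band.

```bash
sed -i 's/(H>22)&(H<36)/(H>14)\&(H<36)/' h.py
python3 - <<'E'
from h import *
for n in("wrist1","top0","side0"):
    c=dict(np.load(n+".npz"));P=cloud(c)
    roi=(P[...,0]>430)&(P[...,0]<720)&(P[...,1]>-150)&(P[...,1]<150)
    b=P[roi&(P[...,2]>6)&(P[...,2]<14)&(P[...,0]>478)]
    d=P[roi&(P[...,2]>16)&(P[...,2]<25)]
    print(n,"board",rect(b),np.median(b[:,2]).round(1),"deck+shelf",rect(d),np.median(d[:,2]).round(1))
    for col in("red","yellow","blue"):
        m=mask(c,col)&roi
        g=P[m&(P[...,2]>48)&(P[...,2]<70)]; t=P[m&(P[...,2]>12)&(P[...,2]<28)&(P[...,0]<530)]
        print(col,"grip mean",g.mean(0).round(1),"top",np.percentile(g[:,2],90).round(1),"lab",t.mean(0).round(1))
    for k,v in carriers(c).items(): print(k,v)
E
```

```text
wrist1 board [575.1  -4.9 196.9 244.6   1.1] 11.0 deck+shelf [540.8  -5.5 225.3 220.1   1.1] 21.0
red grip mean [568.2  68.5  61.3] top 63.1 lab [502.1  67.5  21.5]
yellow grip mean [569.4  -4.3  61.3] top 63.2 lab [503.7  -5.7  21.6]
blue grip mean [570.4 -74.8  61. ] top 63.3 lab [504.9 -79.7  21.7]
red {'rect': array([ 502.3, -366. ,   53.7,  107. ,   71.5]), 'lug': array([ 463.1, -347.7,   44.9]), 'lugtop': np.float64(45.8)}
yellow {'rect': array([ 424.2, -262.1,  134.8,   53.2,   16.3]), 'lug': array([ 395.9, -267.4,   44.7]), 'lugtop': np.float64(45.7)}
blue {'rect': array([ 565.5, -264.8,  108.2,   51.7,   18. ]), 'lug': array([ 525.6, -274.9,   44.6]), 'lugtop': np.float64(45.6)}
top0 board [5.986e+02 5.000e-01 2.417e+02 2.956e+02 5.000e-01] 9.8 deck+shelf [549.2  -5.4 226.3 239.3  89.6] 19.5
red grip mean [566.2  69.9  58.8] top 63.0 lab [501.5  68.5  19.6]
yellow grip mean [567.8  -3.2  58.8] top 62.1 lab [506.2 -23.6  24.3]
blue grip mean [569.2 -76.3  59.1] top 63.0 lab [503.1 -79.2  18.9]
red {'rect': array([ 501.5, -364.3,   49.2,  104.9,   71.1]), 'lug': array([ 459.7,
[... 346 characters left out ...]
399e+02 2.947e+02 1.000e-01] 10.1 deck+shelf [5.512e+02 1.500e+00 2.430e+02 2.331e+02 5.000e-01] 20.6
red grip mean [568.4  76.6  58.7] top 64.1 lab [502.   72.4  21.1]
yellow grip mean [569.6   2.3  58.2] top 64.4 lab [503.8  -2.   21.3]
blue grip mean [570.1 -72.5  58.8] top 63.7 lab [504.6 -76.5  20.6]
red {'rect': array([ 501.7, -358.7,   52.6,  108.1,   71.4]), 'lug': array([ 461.5, -344.2,   41.2]), 'lugtop': np.float64(45.4)}
yellow {'rect': array([ 435.2, -252.9,  109.6,   53.3,   14.8]), 'lug': array([ 395.1, -263.3,   42.3]), 'lugtop': np.float64(46.0)}
blue {'rect': array([ 564.7, -258.9,  108.8,   53. ,   17.6]), 'lug': array([ 523.3, -269.6,   44.5]), 'lugtop': np.float64(46.3)}
```

Request:
arm_command(newtons=15, plan=[[0,0,0,0,-0.015],[0,0.0122,-0.0149,0.05,0],[0,0.0122,-0.0149,0.05,0],[0,0.0122,-0.0149,0.05,0],[0,0.0122,-0.0149,0.05,0],[0,0,0,0.03,0],[0,0,0,0.02,0],[0,0,0,0.01,0],[0,0,0,0.01,0],[0,0,0,0,0],[-1,0,0,0,0],[-1,0,0,0,0],[-1,0,0,0,0],[-1,0,0,0,0]])

```text
clock: 5.52
eef_pos: [567.7, 70.6, 35.9]
eef_rot: [-3.14, -0.001, 0.015]
wrist_force: [-0.9, 9.2, 2.2]
finger_gap: 22.2
finger_force: 15.0
```

```bash
python3 - <<'E'
from cell import manip, eyes
import cv2,numpy as np
s=manip.read_state();print(s["clock"],s["eef_pos"],s["eef_rot"],s["wrist_force"])
c=eyes.camera("wrist");cv2.imwrite("pics/w2.png",c["img"])
E
```

```text
5.525 [567.73376351  70.57677695  35.85913552] [-3.13992927e+00 -6.60983757e-04  1.50945070e-02] [-0.906022    9.15363876  2.16431166]
```

View pics/w2.png

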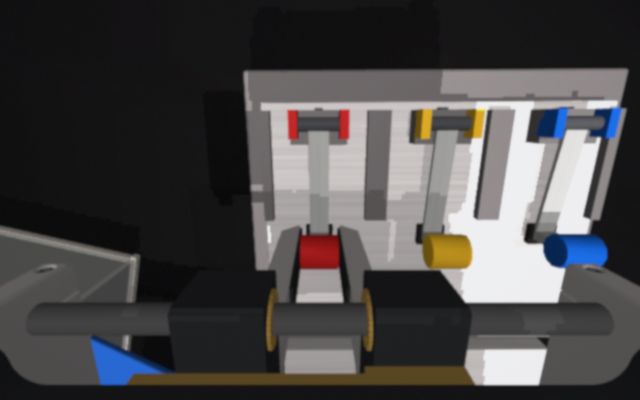

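The red roller is held between the fingers at (320,250). The 9 N sideways force says the case is 1–2 mm further towards +y than measured, so I'll correct for that while lifting.

Request:
arm_command(plan=[[-1,0,-0.001,0,0],[-1,0.0046,0,-0.014,0],[-1,0.0073,0,-0.0128,0],[-1,0.0097,0,-0.0111,0],[-1,0.0086,0,-0.0069,0],[-1,0.0096,0,-0.0055,0],[-1,0.014,0,-0.005,0],[-1,0.01,0,-0.002,0],[-1,0,0,0,0]])

```text
clock: 6.7
eef_pos: [632.5, 71.9, 94.3]
eef_rot: [-3.141, -0.002, 0.015]
wrist_force: [0.3, 5.7, 2.0]
finger_gap: 22.0
finger_force: 15.0
```

```bash
python3 - <<'E'
from cell import manip, eyes
from h import *
s=manip.read_state();print(s["clock"],s["eef_pos"],s["wrist_force"],s["moment"])
E
```

```text
6.7 [632.54533381  71.91521928  94.27967987] [0.26757687 5.68337511 2.02688699] [ 1.17792762 -0.00625658 -0.02504341]
```

Request:
arm_command(plan=[[0,0,0,0,-0.002],[0,0,0,0,0],[0,0,0,-0.042,0],[0,-0.0323,0.0365,0,0],[0,-0.0323,0.0365,0,0],[0,0,0,0.04,0],[0,0,0,0.03,0],[0,0,0,0.02,0],[0,0,0,0.01,0],[0,0,0,0,0],[-1,0,0,0,0],[-1,0,0,0,0],[-1,0,0,0,0]])

```text
clock: 8.32
eef_pos: [568.2, -3.0, 35.2]
eef_rot: [3.141, -0.001, 0.017]
wrist_force: [0.2, -5.8, 2.8]
finger_gap: 21.7
finger_force: 15.0
```

Request:
arm_command(plan=[[-1,0,0,0,0],[-1,0.0046,0,-0.014,0],[-1,0.0073,0,-0.0128,0],[-1,0.0097,0,-0.0111,0],[-1,0.0086,0,-0.0069,0],[-1,0.0096,0,-0.0055,0],[-1,0.014,0,-0.005,0],[-1,0.01,0,-0.002,0],[-1,0,0,0,0]])

```text
clock: 9.45
eef_pos: [632.9, -1.7, 92.9]
eef_rot: [3.141, -0.002, 0.017]
wrist_force: [-0.1, -4.1, 5.9]
finger_gap: 21.7
finger_force: 15.0
```

Request:
arm_command(plan=[[0,0,0,0,-0.001],[0,0,0,0,0],[0,0,0,-0.042,0],[0,-0.032,0.0372,0,0],[0,-0.032,0.0372,0,0],[0,0,0,0.04,0],[0,0,0,0.03,0],[0,0,0,0.02,0],[0,0,0,0.01,0],[0,0,0,0,0],[-1,0,0,0,0],[-1,0,0,0,0],[-1,0,0,0,0]])

```text
clock: 11.08
eef_pos: [569.3, -77.2, 34.5]
eef_rot: [3.142, -0.001, 0.018]
wrist_force: [0.6, 1.7, 1.1]
finger_gap: 22.1
finger_force: 15.0
```

Request:
arm_command(plan=[[-1,0,0,0,0],[-1,0.0046,0,-0.014,0],[-1,0.0073,0,-0.0128,0],[-1,0.0097,0,-0.0111,0],[-1,0.0086,0,-0.0069,0],[-1,0.0096,0,-0.0055,0],[-1,0.014,0,-0.005,0],[-1,0.01,0,-0.002,0],[-1,0,0,0,0],[0,0,0,0,0],[0,0,0,0,0],[0,0,0,-0.06,0],[0,-0.03,0.04,-0.05,0],[0,-0.05,0.05,-0.03,0],[0,-0.05,0.05,0,0],[0,0,0.03,0,0]])

```text
clock: 13.08
eef_pos: [522.1, -230.1, 220.8]
eef_rot: [3.141, -0.001, 0.016]
wrist_force: [-0.1, -0.1, -0.1]
finger_gap: 47.4
finger_force: 0.0
```

```bash
python3 - <<'E'
from cell import manip, eyes
from h import *
s=manip.read_state();print(s["clock"],s["eef_pos"],s["eef_rot"],s["wrist_force"])
for n in("wrist","top","side"):
    c=eyes.camera(n);np.savez(n+"2.npz",**c);cv2.imwrite(f"pics/{n}2.png",c["img"])
    print(n)
    for k,v in carriers(c).items(): print(k,v)
E
```

```text
13.075 [ 522.06977891 -230.05213585  220.80986512] [ 3.14085705e+00 -6.37824555e-04  1.58333775e-02] [-0.07155777 -0.11696146 -0.12652781]
wrist
red {'rect': array([ 503.4, -367.6,   51.1,  108.1,   70.5]), 'lug': array([ 464.8, -352.2,   44.6]), 'lugtop': np.float64(45.4)}
yellow {'rect': array([0., 0., 0., 0., 0.]), 'lug': None, 'lugtop': None}
blue {'rect': array([ 565.9, -265.5,  107.6,   49.9,   18.1]), 'lug': array([ 527. , -278. ,   44.7]), 'lugtop': np.float64(45.4)}
top
red {'rect': array([ 466.5, -353.3,   50.6,   29.2,   76.2]), 'lug': array([ 462.1, -350.1,   42.5]), 'lugtop': np.float64(45.1)}
side
red {'rect': array([ 502.8, -360.8,   52.9,  107.7,   71.4]), 'lug': array([ 462.7, -346.3,   41.5]), 'lugtop': np.float64(44.8)}
yellow {'rect': array([ 447.4, -297.1,  113.7,   55.6,   39.8]), 'lug': array([ 415.8, -322.2,   41. ]), 'lugtop': np.float64(45.4)}
blue {'rect': array([ 564.6, -258.9,  108.7,   53. ,   17.6]), 'lug': array([ 525. , -270.2,   43.3]), 'lugtop': np.float64(45.0)}
```

View pics/wrist2.png

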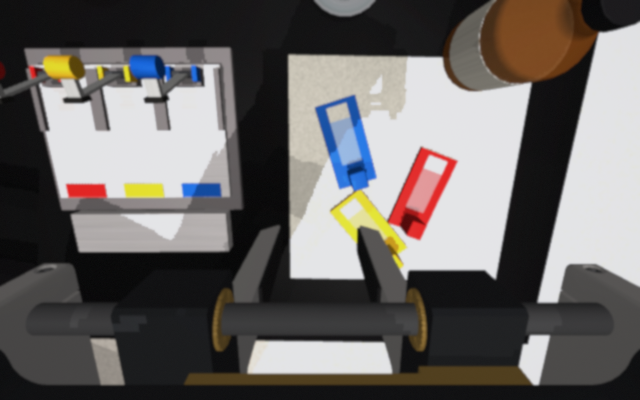

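Yellow has been knocked: it now lies turned at (368,225), between the lugs of blue and red. The blue and yellow clips stand raised. Blue at (346,142) is clear, so I'll take it first.

Request:
arm_command(newtons=25, plan=[[0,0,0,0,-0.148],[0,0,0,0,-0.148],[0,-0.0057,0.0223,0.06,0],[0,-0.0057,0.0223,0.06,0],[0,0,0,0.04,0],[0,0,0,0.025,0],[0,0,0,0.012,0],[0,0,0,0.01,0],[0,0,0,0,0],[-1,0,0,0,0],[-1,0,0,0,0],[-1,0,0,0,0],[-1,0,0,0,0]])

```text
clock: 14.85
eef_pos: [527.3, -273.1, 16.7]
eef_rot: [3.141, -0.0, 0.314]
wrist_force: [-0.8, 0.3, 4.5]
finger_gap: 19.9
finger_force: 24.9
```

```bash
python3 - <<'E'
from cell import manip, eyes
from h import *
s=manip.read_state();print(s["clock"],s["eef_pos"],s["eef_rot"],s["wrist_force"],s["finger_gap"])
c=eyes.camera("wrist");cv2.imwrite(f"pics/w3.png",c["img"])
E
```

```text
14.85 [ 527.29766949 -273.11587299   16.70935884] [ 3.14095147e+00 -4.49357897e-04  3.13800099e-01] [-0.79963956  0.26456927  4.50330071] 19.890533523911078
```

View pics/w3.png

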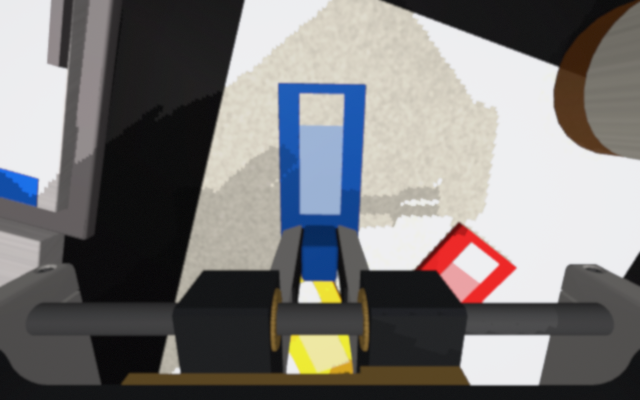

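Request:
arm_command(plan=[[-1,0,0,-0.02,0],[-1,0,0,-0.05,0],[-1,0,0,0,0.148],[-1,0,0,0,0.148],[-1,-0.016,-0.039,0,0],[-1,-0.016,-0.039,0,0],[-1,-0.016,-0.039,0,0],[-1,-0.016,-0.039,0,0],[-1,-0.016,-0.039,0,0],[-1,0,0,0.01,0],[-1,0,0,0,0]])

```text
clock: 16.27
eef_pos: [443.8, -79.7, 76.4]
eef_rot: [3.142, 0.0, 0.018]
wrist_force: [0.5, 0.7, -0.8]
finger_gap: 19.7
finger_force: 24.9
```

```bash
python3 - <<'E'
from cell import manip, eyes
from h import *
s=manip.read_state();print(s["clock"],s["eef_pos"],s["eef_rot"],s["wrist_force"],s["moment"])
c=eyes.camera("wrist");np.savez("wrist4.npz",**c);cv2.imwrite(f"pics/w4.png",c["img"])
E
```

```text
16.275 [443.78245966 -79.71691221  76.38311975] [3.14153643e+00 1.23580716e-04 1.79755935e-02] [ 0.49004731  0.71922915 -0.83797077] [-0.01089262  0.18933242 -0.00284169]
```

View pics/w4.png

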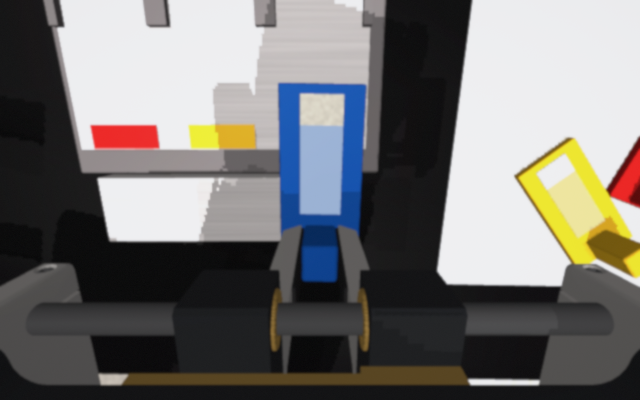

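Blue hangs level and square over the shelf; its plate front is at (322,85). Next I lower it and start the slide.

Request:
arm_command(plan=[[-1,0.001,-0.0005,0.02,0],[-1,0,0,0.01,0],[-1,0,0,0.006,0],[-1,0,0,0.003,0],[-1,0,0,0.0015,0],[-1,0,0,0,0]])

```text
clock: 17.08
eef_pos: [444.9, -79.1, 36.6]
eef_rot: [3.141, -0.001, 0.018]
wrist_force: [-4.7, 0.5, 9.5]
finger_gap: 20.1
finger_force: 24.9
```

Request:
arm_command(plan=[[-1,0.01,0,0,0],[-1,0.01,0,0,0],[-1,0.01,0,0,0],[-1,0,0,0,0]])

```text
clock: 17.58
eef_pos: [476.0, -78.6, 36.7]
eef_rot: [3.141, -0.003, 0.018]
wrist_force: [3.8, 0.5, 4.6]
finger_gap: 19.9
finger_force: 25.0
```

Resting on the deck with a light press. I'll slide it on home.

Request:
arm_command(plan=[[-1,0.01,0,0,0],[-1,0.01,0,0,0],[-1,0.01,0,0,0],[-1,0.01,0,0,0],[-1,0.01,0,0,0],[-1,0.004,0,0,0],[-1,0,0,0,0]])

```text
clock: 18.45
eef_pos: [529.0, -77.5, 36.6]
eef_rot: [3.141, -0.001, 0.018]
wrist_force: [0.1, -0.3, 6.0]
finger_gap: 19.6
finger_force: 25.0
```

Request:
arm_command(plan=[[-1,0.002,0,0,0],[-1,0.002,0,0,0],[-1,0.002,0,0,0],[-1,0,0,0,0]])

```text
clock: 18.95
eef_pos: [534.6, -77.5, 36.6]
eef_rot: [3.141, -0.001, 0.018]
wrist_force: [-3.9, 0.3, 8.6]
finger_gap: 20.0
finger_force: 25.0
```

Request:
arm_command(plan=[[-1,0.002,0,0,0],[-1,0.001,0,0,0],[-1,0,0,0,0]])

```text
clock: 19.32
eef_pos: [536.2, -77.4, 36.5]
eef_rot: [-3.142, 0.003, 0.018]
wrist_force: [-15.0, -0.9, 16.4]
finger_gap: 19.8
finger_force: 25.0
```

Request:
arm_command(plan=[[-1,0.002,0,0,0],[-1,0,0,0,0]])

```text
clock: 19.58
eef_pos: [537.3, -77.4, 36.2]
eef_rot: [-3.141, 0.005, 0.018]
wrist_force: [-20.5, -2.0, 17.9]
finger_gap: 20.0
finger_force: 25.0
```

```bash
python3 - <<'E'
from cell import manip, eyes
from h import *
s=manip.read_state();print(s["clock"],s["eef_pos"],s["eef_rot"],s["wrist_force"],s["moment"])
c=eyes.camera("wrist");np.savez("wrist5.npz",**c);cv2.imwrite(f"pics/w5.png",c["img"])
E
```

```text
19.575 [537.2743746  -77.389264    36.20905489] [-3.14137383  0.00532509  0.01782653] [-20.52424331  -1.97759875  17.94323115] [-0.24172023  3.84827121 -0.05688853]
```

View pics/w5.png

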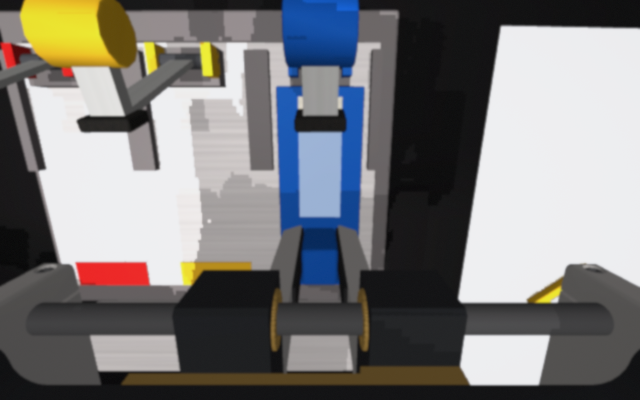

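Blue is against the stop (20 N push) and lies between its guides. I'll release it and then lower its clip.

Request:
arm_command(plan=[[-1,-0.003,0,-0.001,0],[0,0,0,0,0],[0,0,0,0,0],[0,0,0,-0.05,0],[0,0,0,-0.055,0],[0,0.05,0,0,0],[0,0.05,0,0,0],[0,0,0,0,0]])

```text
clock: 20.62
eef_pos: [638.1, -75.2, 140.2]
eef_rot: [-3.141, 0.001, 0.018]
wrist_force: [-0.3, -0.2, -0.7]
finger_gap: 46.7
finger_force: 0.0
```

```bash
python3 - <<'E'
from cell import manip, eyes
from h import *
s=manip.read_state();print(s["clock"],s["eef_pos"],s["eef_rot"],s["wrist_force"])
for n in ("wrist","side"):
    c=eyes.camera(n);P=cloud(c);np.savez(n+"6.npz",**c)
    m=mask(c,"blue")&(P[...,2]>85)&(P[...,2]<130)&(P[...,0]>560)&(P[...,0]<700)&(abs(P[...,1]+75)<25); q=P[m]
    print(n,len(q), q.mean(0) if len(q) else"", np.percentile(q,[5,95],axis=0) if len(q) else "")
    for k,v in carriers(c).items(): print(k,v)
    m=mask(c,"blue")&(P[...,2]>54)&(P[...,2]<70)&(abs(P[...,1]+75)<25)&(P[...,0]>480)&(P[...,0]<570); print("lug",P[m].mean(0),np.percentile(P[m],[5,95],axis=0)) if m.any() else 0
E
```

```text
20.625 [638.14883954 -75.18877027 140.17517404] [-3.14136084e+00  1.04525093e-03  1.84363650e-02] [-0.34618089 -0.24837875 -0.68505422]
wrist 826 [640.78863148 -76.84787629 117.76758327] [[632.0071283  -86.54422875 110.75856424]
 [647.90666434 -66.90250774 120.79773711]]
red {'rect': array([ 534.6, -355.3,   17.7,   57.7,   75.8]), 'lug': None, 'lugtop': None}
lug [541.60240418 -78.38812963  59.44365889] [[540.64842237 -87.44428051  54.63744365]
 [542.41482717 -69.81635589  63.76491055]]
side 29 [637.39634739 -65.08854179 112.77453065] [[629.81852054 -72.94895613 103.13813515]
 [646.04095749 -61.31404306 120.12278674]]
red {'rect': array([ 502.8, -360.8,   52.9,  107.7,   71.4]), 'lug': array([ 462.3, -345.8,   42.1]), 'lugtop': np.float64(44.7)}
yellow {'rect': array([ 447.4, -297.1,  113.7,   55.6,   39.8]), 'lug': array([ 414.7, -321.3,   41. ]), 'lugtop': np.float64(45.9)}
lug [530.9304047  -73.38123744  62.56899023] [[521.25052141 -84.55389388  56.93562192]
 [540.77448484 -65.38080713  67.54872303]]
```

Request:
arm_command(newtons=15, plan=[[0,0.001,0.0008,0.03,0],[0,0,0,0.018,0],[0,0,0,0,0],[-1,0,0,0,0],[-1,0,0,0,0],[-1,0,0,0,0],[-1,0,0,0,0],[-1,-0.0146,0,0.0023,0],[-1,-0.0138,0,0.0051,0],[-1,-0.0096,0,0.0055,0],[-1,-0.0086,0,0.0069,0],[-1,-0.0097,0,0.0111,0],[-1,-0.0073,0,0.0128,0],[-1,-0.0025,0,0.006,0],[-1,0,0,0.001,0],[-1,0,0,0,0]])

```text
clock: 22.72
eef_pos: [570.4, -77.2, 42.2]
eef_rot: [-3.141, 0.003, 0.018]
wrist_force: [-7.4, 4.4, 2.2]
finger_gap: 21.9
finger_force: 15.0
```

```bash
python3 - <<'E'
from cell import manip, eyes
from h import *
s=manip.read_state();print(s["clock"],s["eef_pos"],s["eef_rot"],s["wrist_force"])
c=eyes.camera("wrist");cv2.imwrite(f"pics/w7.png",c["img"])
E
```

```text
22.725 [570.36654784 -77.23541301  42.1987269 ] [-3.14103241  0.00332635  0.0179222 ] [-7.42898506  4.42965187  2.2162406 ]
```

View pics/w7.png

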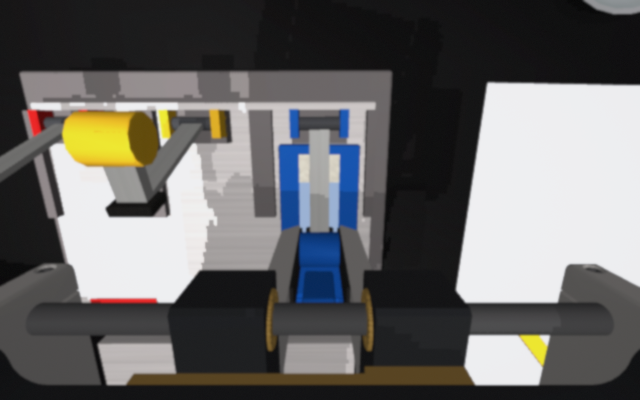

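The blue clip is down on its plate, with the roller at (320,250) ahead of the lug. I'll release and go to red.

Request:
arm_command(plan=[[0,0,0,0,0],[0,0,0,0,0],[0,0,0,-0.05,0],[0,0,0,-0.05,0],[0,-0.0189,0.045,-0.02,0],[0,-0.0189,0.045,0,0],[0,-0.0189,0.045,0,0],[0,-0.0189,0.045,0,0],[0,-0.0189,0.045,0,0],[0,-0.0189,0.045,0,0],[0,0,0,0,0.174],[0,0,0,0,0.174],[0,0,0,0,0]])

```text
clock: 24.4
eef_pos: [462.8, -349.7, 163.0]
eef_rot: [3.141, -0.0, -0.33]
wrist_force: [-0.1, 0.3, 0.0]
finger_gap: 47.2
finger_force: 0.0
```

```bash
python3 - <<'E'
from cell import manip, eyes
from h import *
s=manip.read_state();print(s["clock"],s["eef_pos"],s["eef_rot"],s["wrist_force"])
for n in ("wrist","side"):
    c=eyes.camera(n);P=cloud(c)
    np.savez(n+"8.npz",**c)
    for k,v in carriers(c).items(): print(n,k,v)
E
```

```text
24.4 [ 462.83524316 -349.71632613  162.98209967] [ 3.14128227e+00 -7.81207040e-05 -3.29535861e-01] [-0.05293307  0.27891119  0.02039717]
wrist red {'rect': array([ 502.8, -368.3,   50. ,  107.7,   70.5]), 'lug': array([ 464.4, -354.5,   44.7]), 'lugtop': np.float64(45.4)}
wrist yellow {'rect': array([0., 0., 0., 0., 0.]), 'lug': None, 'lugtop': None}
side red {'rect': array([ 502.8, -360.8,   54.7,  107.7,   70.3]), 'lug': array([ 461.7, -345.6,   41.6]), 'lugtop': np.float64(44.0)}
side yellow {'rect': array([ 445.7, -297.3,  117.8,   56.6,   42.3]), 'lug': array([ 415.2, -322.4,   41.5]), 'lugtop': np.float64(44.1)}
```

Request:
arm_command(newtons=25, plan=[[0,0,0,0.055,0],[0,0,0,0.05,0],[0,0,0,0.03,0],[0,0,0,0.008,0],[0,0,0,0.004,0],[0,0,0,0,0],[-1,0,0,0,0],[-1,0,0,0,0],[-1,0,0,0,0],[-1,0,0,0,0]])

```text
clock: 25.75
eef_pos: [463.1, -349.5, 16.4]
eef_rot: [3.141, -0.001, -0.33]
wrist_force: [-0.3, -0.4, 3.7]
finger_gap: 20.3
finger_force: 24.7
```

```bash
python3 - <<'E'
from cell import manip, eyes
from h import *
s=manip.read_state();print(s["clock"],s["eef_pos"],s["eef_rot"],s["wrist_force"],s["finger_gap"])
c=eyes.camera("wrist");P=cloud(c);cv2.imwrite("pics/w9.png",c["img"]);np.savez("wrist9.npz",**c)
for k,v in carriers(c).items(): print(k,v)
E
```

```text
25.75 [ 463.08171067 -349.54222035   16.39164683] [ 3.14132968e+00 -5.03164858e-04 -3.30134290e-01] [-0.33744334 -0.43426307  3.70087207] 20.266058040232004
red {'rect': array([ 509.8, -367.7,   51.1,   97.1,   69.8]), 'lug': None, 'lugtop': None}
yellow {'rect': array([ 467.9, -284. ,   58.7,   53.4,   40.9]), 'lug': None, 'lugtop': None}
```

Request:
arm_command(plan=[[-1,0,0,-0.02,0],[-1,0,0,-0.05,0],[-1,0,0,-0.015,-0.174],[-1,0,0,0,-0.174],[-1,-0.0015,-0.0465,0,0],[-1,-0.0015,-0.0465,0,0],[-1,-0.0015,-0.0465,0,0],[-1,-0.0015,-0.0465,0,0],[-1,-0.0015,-0.0465,0,0],[-1,-0.0015,-0.0465,0,0],[-1,-0.0015,-0.0465,0,0],[-1,-0.0015,-0.0465,0,0],[-1,-0.0015,-0.0465,0,0],[-1,0,0,0.02,0],[-1,0,0,0.02,0],[-1,0,0,0,0]])

```text
clock: 27.8
eef_pos: [441.1, 68.9, 60.1]
eef_rot: [3.141, 0.003, 0.018]
wrist_force: [-0.2, 0.3, -1.4]
finger_gap: 20.1
finger_force: 24.7
```

```bash
python3 - <<'E'
from cell import manip, eyes
from h import *
s=manip.read_state();print(s["clock"],s["eef_pos"],s["eef_rot"],s["wrist_force"],s["moment"])
c=eyes.camera("wrist");P=cloud(c);cv2.imwrite("pics/w10.png",c["img"]);np.savez("wrist10.npz",**c)
m=mask(c,"red"); print(rect(np.argwhere(m&(P[...,2]>30)&(P[...,2]<60))[:,::-1]))
E
```

```text
27.8 [441.14248161  68.85164663  60.09343159] [3.14147242e+00 2.67853051e-03 1.80003321e-02] [-0.19326644  0.27011451 -1.37356008] [-0.0337914   0.17926686  0.03725533]
[323. 155. 158.  86.  90.]
```

View pics/w10.png

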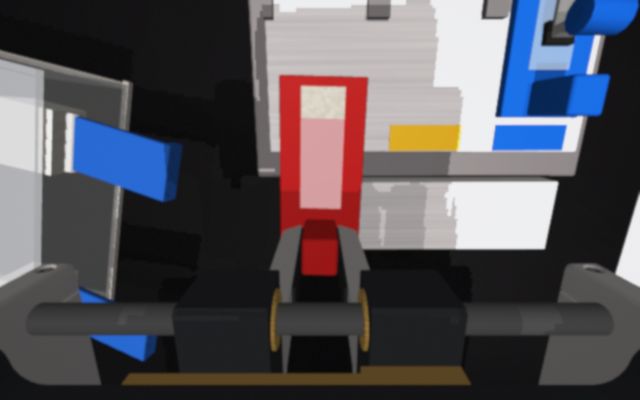

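Red hangs square on its bay line, with the plate front at (324,78). I'll lower it and slide.

Request:
arm_command(plan=[[-1,0.001,0,0.012,0],[-1,0,0,0.007,0],[-1,0,0,0.004,0],[-1,0,0,0.0015,0],[-1,0,0,0,0],[-1,0.01,0,0,0],[-1,0.01,0,0,0],[-1,0.01,0,0,0],[-1,0,0,0,0]])

```text
clock: 28.98
eef_pos: [473.6, 69.3, 36.4]
eef_rot: [3.142, -0.0, 0.018]
wrist_force: [-0.1, 0.5, -0.5]
finger_gap: 20.0
finger_force: 24.7
```

Request:
arm_command(plan=[[-1,0.01,0,0,0],[-1,0.01,0,0,0],[-1,0.01,0,0,0],[-1,0.01,0,0,0],[-1,0.01,0,0,0],[-1,0.004,0,0,0],[-1,0,0,0,0]])

```text
clock: 29.85
eef_pos: [527.1, 70.3, 36.4]
eef_rot: [3.142, 0.0, 0.018]
wrist_force: [0.1, -0.5, -0.5]
finger_gap: 19.8
finger_force: 24.8
```

Request:
arm_command(plan=[[-1,0.002,0,0,0],[-1,0.002,0,0,0],[-1,0.002,0,0,0],[-1,0,0,0,0]])

```text
clock: 30.35
eef_pos: [530.1, 70.2, 36.1]
eef_rot: [3.141, 0.007, 0.018]
wrist_force: [-20.3, -3.3, 12.6]
finger_gap: 20.2
finger_force: 25.0
```

Request:
arm_command(plan=[[-1,-0.003,0,-0.001,0],[0,0,0,0,0],[0,0,0,0,0],[0,0,0,-0.05,0],[0,0,0,-0.055,0],[0,0.05,0,0,0],[0,0.0527,0,0,0],[0,0,0,0,0]])

```text
clock: 31.35
eef_pos: [634.4, 72.0, 140.9]
eef_rot: [3.142, 0.001, 0.017]
wrist_force: [-1.3, -0.2, -2.0]
finger_gap: 47.0
finger_force: 0.0
```

```bash
cat >> h.py <<'E'
def case_look(c):
    P=cloud(c)
    for col,y in(("red",71),("yellow",-3),("blue",-77)):
        m=mask(c,col)&(abs(P[...,1]-y)<32)
        r=m&(P[...,2]>85)&(P[...,2]<130)&(P[...,0]>590)
        l=m&(P[...,2]>60)&(P[...,2]<72)&(P[...,0]>480)&(P[...,0]<552)
        p=m&(P[...,2]>23)&(P[...,2]<35)&(P[...,0]>480)&(P[...,0]<660)
        f=lambda k:np.percentile(P[k],[3,50,97],axis=0).round(1).tolist() if k.sum()>8 else None
        print(col,"roller",f(r),"lugtop",f(l),"plate",f(p))
E
python3 - <<'E'
from cell import manip, eyes
from h import *
s=manip.read_state();print(s["clock"],s["eef_pos"],s["eef_rot"],s["wrist_force"])
for n in ("wrist","top"):
    c=eyes.camera(n);np.savez(n+"11.npz",**c);print(n);case_look(c)
E
```

```text
31.35 [634.36620691  72.02393802 140.90690422] [3.14152449e+00 1.07991899e-03 1.74085748e-02] [-1.25675123 -0.18512099 -2.01250727]
wrist
red roller [[628.6, 60.7, 109.6], [638.5, 71.3, 118.8], [645.0, 81.4, 120.9]] lugtop [[537.4, 59.9, 60.1], [539.0, 69.1, 63.2], [540.2, 78.3, 65.4]] plate [[520.5, 44.9, 27.6], [567.9, 65.3, 28.9], [625.0, 93.3, 30.5]]
yellow roller [[630.1, -12.0, 108.3], [639.5, -0.7, 118.5], [646.2, 8.2, 121.1]] lugtop None plate [[599.0, -16.0, 26.8], [646.2, 13.7, 33.2], [648.7, 14.9, 34.5]]
blue roller None lugtop None plate [[559.2, -102.2, 26.9], [596.8, -63.2, 29.1], [628.4, -52.0, 30.7]]
top
red roller None lugtop None plate [[603.3, 46.5, 23.5], [615.2, 59.5, 26.8], [623.9, 92.1, 32.4]]
yellow roller None lugtop None plate None
blue roller None lugtop [[520.5, -84.5, 60.6], [529.0, -76.3, 63.3], [540.0, -67.8, 66.8]] plate [[510.1, -99.3, 23.3], [566.2, -65.1, 26.8], [623.9, -53.0, 32.6]]
```

Red is home: its front edge is at x≈626 and blue's is at 628, which matches the case yaw. I'll lower the red clip.

Request:
arm_command(newtons=15, plan=[[0,0.0023,0,0.03,0],[0,0,0,0.0185,0],[0,0,0,0,0],[-1,0,0,0,0],[-1,0,0,0,0],[-1,0,0,0,0],[-1,0,0,0,0],[-1,-0.0146,0,0.0023,0],[-1,-0.0138,0,0.0051,0],[-1,-0.0096,0,0.0055,0],[-1,-0.0086,0,0.0069,0],[-1,-0.0097,0,0.0111,0],[-1,-0.0073,0,0.0128,0],[-1,-0.0025,0,0.006,0],[-1,0,0,0.001,0],[-1,0,0,0,0]])

```text
clock: 33.45
eef_pos: [567.8, 71.0, 42.7]
eef_rot: [3.141, 0.003, 0.018]
wrist_force: [-7.5, -2.6, 1.9]
finger_gap: 21.6
finger_force: 15.0
```

Request:
arm_command(plan=[[0,0,0,0,0],[0,0,0,0,0],[0,0,0,-0.05,0],[0,0,0,-0.05,0],[0,-0.0189,0.045,-0.05,0],[0,-0.0189,0.045,-0.02,0],[0,-0.0189,0.045,0,0],[0,-0.0189,0.045,0,0],[0,-0.0189,0.045,0,0],[0,-0.0189,0.045,0,0],[0,-0.0189,0.045,0,0],[0,-0.0189,0.035,0,0],[0,0,0,0,0]])

```text
clock: 35.08
eef_pos: [425.0, -278.6, 208.1]
eef_rot: [3.141, -0.0, 0.015]
wrist_force: [0.5, 0.4, 0.3]
finger_gap: 47.2
finger_force: 0.0
```

```bash
python3 - <<'E'
from cell import manip, eyes
from h import *
s=manip.read_state();print(s["clock"],s["eef_pos"],s["eef_rot"],s["wrist_force"])
for n in ("wrist","side","top"):
    c=eyes.camera(n);np.savez(n+"12.npz",**c)
    for k,v in carriers(c).items(): print(n,k,v)
    cv2.imwrite(f"pics/{n}12.png",c["img"])
    P=cloud(c)
    for col,y in(("red",71),("blue",-77)):
        m=mask(c,col)&(abs(P[...,1]-y)<20)&(P[...,2]>58)&(P[...,2]<75)&(P[...,0]>555)&(P[...,0]<600)
        print(n,col,m.sum(),P[m].mean(0).round(1) if m.any() else "")
E
```

```text
35.075 [ 425.00248601 -278.56798949  208.09726752] [ 3.14136962e+00 -2.49022512e-04  1.47457871e-02] [0.49679603 0.4055159  0.34260684]
wrist yellow {'rect': array([0., 0., 0., 0., 0.]), 'lug': None, 'lugtop': None}
wrist red 0 
wrist blue 592 [570.9 -81.3  66. ]
side yellow {'rect': array([ 446. , -292.8,  110.6,   53.9,   41.3]), 'lug': array([ 414.6, -319.1,   41.6]), 'lugtop': np.float64(45.6)}
side red 42 [568.7  75.5  65.8]
side blue 42 [571.9 -73.   65.4]
top yellow {'rect': array([ 461. , -283. ,   65.8,   48.3,   40.6]), 'lug': None, 'lugtop': None}
top red 51 [567.6  71.9  65.1]
top blue 53 [570.4 -77.1  65. ]
```

```bash
python3 - <<'E'
from h import *
for n in ("wrist12","side12"):
    c=dict(np.load(n+".npz"));P=cloud(c);m=mask(c,"yellow")&(P[...,1]<-180)&(P[...,1]>-450)&(P[...,0]<600)
    a=P[m&(P[...,2]<16)&(P[...,2]>1)];b=P[m&(P[...,2]>36)&(P[...,2]<60)]
    print(n,m.sum(),len(a),len(b)); 
    if len(a)>10: print("plate",rect(a))
    if len(b)>10: print("lugtop",rect(b[b[:,2]>42]),rect(b))
    uv=np.argwhere(m)[:,::-1]; print(uv.min(0),uv.max(0))
E
```

```text
wrist12 7261 1855 297
plate [ 447.5 -298.7  107.8   50.6   41.5]
lugtop [ 415.3 -326.9   19.8   19.9   41.7] [ 415.5 -326.8   20.2   19.9   42.3]
[ 80 107] [529 383]
side12 268 197 28
plate [ 445.4 -293.9  110.9   55.5   41.7]
lugtop [ 414.9 -321.2   15.8   21.2   80.4] [ 414.8 -320.6   18.5   19.9   34.3]
[364  65] [409 155]
```

View pics/wrist12.png

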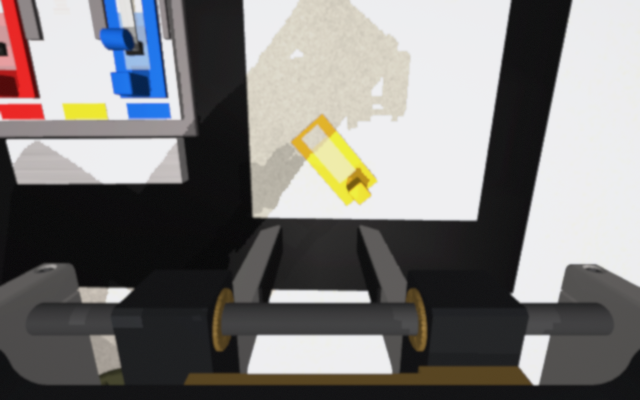

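Yellow lies alone now, with its lug at (355,188) and plate at (335,160).

Request:
arm_command(newtons=25, plan=[[0,0,0,0,-0.177],[0,0,0,0,-0.177],[0,0,0,0,-0.177],[0,0,0,0,-0.178],[0,-0.0188,0.0137,0.05,0],[0,-0.0188,0.0137,0.05,0],[0,0,0,0.05,0],[0,0,0,0.03,0],[0,0,0,0.008,0],[0,0,0,0.004,0],[0,0,0,0,0],[-1,0,0,0,0],[-1,0,0,0,0],[-1,0,0,0,0],[-1,0,0,0,0]])

```text
clock: 37.1
eef_pos: [416.1, -322.4, 16.4]
eef_rot: [3.141, -0.0, 0.727]
wrist_force: [-0.6, -0.4, 3.1]
finger_gap: 19.8
finger_force: 25.0
```

Request:
arm_command(plan=[[-1,0,0,-0.02,0],[-1,0,0,-0.05,0],[-1,0,0,-0.015,0.177],[-1,0,0,0,0.177],[-1,0,0,0,0.177],[-1,0,0,0,0.178],[-1,0.0048,-0.0452,0,0],[-1,0.0048,-0.0452,0,0],[-1,0.0048,-0.0452,0,0],[-1,0.0048,-0.0452,0,0],[-1,0.0048,-0.0452,0,0],[-1,0.0048,-0.0452,0,0],[-1,0.0048,-0.0452,0,0],[-1,0,0,0.02,0],[-1,0,0,0.02,0],[-1,0,0,0,0]])

```text
clock: 39.1
eef_pos: [443.1, -5.2, 60.2]
eef_rot: [-3.141, 0.003, 0.018]
wrist_force: [-0.4, -0.0, -0.7]
finger_gap: 20.2
finger_force: 25.0
```

```bash
python3 - <<'E'
from cell import manip, eyes
from h import *
s=manip.read_state();print(s["clock"],s["eef_pos"],s["eef_rot"],s["wrist_force"],s["moment"])
c=eyes.camera("wrist");P=cloud(c);np.savez("wrist13.npz",**c);cv2.imwrite("pics/w13.png",c["img"])
a=P[mask(c,"yellow")&(P[...,2]>40)&(P[...,2]<56)&(abs(P[...,1])<40)]; print(rect(a),np.percentile(a,[3,97],axis=0).round(1))
E
```

```text
39.1 [443.08139486  -5.15022373  60.15139563] [-3.1413125e+00  2.6449658e-03  1.7993802e-02] [-0.42915477 -0.04528095 -0.65924393] [-0.05418062  0.20671772  0.04078789]
[491.5  -5.8  92.7  52.1   1.1] [[450.6 -30.4  51.3]
 [536.5  18.9  53.8]]
```

Request:
arm_command(plan=[[-1,0.001,0,0.012,0],[-1,0,0,0.007,0],[-1,0,0,0.004,0],[-1,0,0,0.0015,0],[-1,0,0,0,0],[-1,0.01,0,0,0],[-1,0.01,0,0,0],[-1,0.01,0,0,0],[-1,0,0,0,0]])

```text
clock: 40.28
eef_pos: [475.5, -4.7, 36.5]
eef_rot: [3.142, -0.0, 0.018]
wrist_force: [-0.8, 0.0, -0.2]
finger_gap: 19.9
finger_force: 25.0
```

Request:
arm_command(plan=[[-1,0.01,0,0,0],[-1,0.01,0,0,0],[-1,0.01,0,0,0],[-1,0.01,0,0,0],[-1,0.01,0,0,0],[-1,0.004,0,0,0],[-1,0,0,0,0]])

```text
clock: 41.15
eef_pos: [528.9, -3.8, 36.4]
eef_rot: [-3.142, 0.0, 0.018]
wrist_force: [-0.7, 0.2, -0.9]
finger_gap: 19.9
finger_force: 25.0
```

Request:
arm_command(plan=[[-1,0.002,0,0,0],[-1,0.002,0,0,0],[-1,0.002,0,0,0],[-1,0,0,0,0]])

```text
clock: 41.65
eef_pos: [533.9, -3.8, 36.4]
eef_rot: [3.142, 0.003, 0.018]
wrist_force: [-8.6, -0.9, 3.7]
finger_gap: 19.8
finger_force: 25.0
```

Request:
arm_command(plan=[[-1,0.002,0,0,0],[-1,0.001,0,0,0],[-1,0,0,0,0]])

```text
clock: 42.02
eef_pos: [535.0, -3.8, 36.1]
eef_rot: [-3.142, 0.007, 0.018]
wrist_force: [-21.6, -1.0, 12.8]
finger_gap: 20.1
finger_force: 25.0
```

Request:
arm_command(plan=[[-1,-0.003,0,-0.001,0],[0,0,0,0,0],[0,0,0,0,0],[0,0,0,-0.05,0],[0,0,0,-0.055,0],[0,0.05,0,0,0],[0,0.052,0,0,0],[0,0,0,0,0]])

```text
clock: 43.02
eef_pos: [638.6, -1.8, 141.0]
eef_rot: [-3.142, 0.001, 0.018]
wrist_force: [0.2, 0.2, -1.3]
finger_gap: 46.9
finger_force: 0.0
```

```bash
python3 - <<'E'
from cell import manip, eyes
from h import *
s=manip.read_state();print(s["clock"],s["eef_pos"],s["eef_rot"],s["wrist_force"])
c=eyes.camera("wrist");case_look(c)
E
```

```text
43.025 [638.56153545  -1.82189592 140.97166018] [-3.14150774e+00  1.01236104e-03  1.79135223e-02] [ 0.1641964   0.15291888 -1.32995718]
red roller None lugtop None plate [[524.2, 43.9, 27.5], [605.9, 84.8, 28.7], [626.5, 93.5, 30.4]]
yellow roller [[629.6, -13.2, 108.9], [640.1, -2.7, 118.7], [646.5, 7.3, 121.0]] lugtop [[540.4, -13.6, 60.2], [541.0, -4.3, 62.0], [541.7, 4.0, 64.0]] plate [[522.2, -28.6, 27.6], [569.0, -5.4, 28.9], [626.5, 20.3, 30.5]]
blue roller None lugtop None plate [[524.1, -101.8, 27.7], [608.0, -93.0, 29.0], [628.5, -52.7, 30.5]]
```

Request:
arm_command(newtons=15, plan=[[0,0,0,0.03,0],[0,0,0,0.0185,0],[0,0,0,0,0],[-1,0,0,0,0],[-1,0,0,0,0],[-1,0,0,0,0],[-1,0,0,0,0],[-1,-0.0146,0,0.0023,0],[-1,-0.0138,0,0.0051,0],[-1,-0.0096,0,0.0055,0],[-1,-0.0086,0,0.0069,0],[-1,-0.0097,0,0.0111,0],[-1,-0.0073,0,0.0128,0],[-1,-0.0025,0,0.006,0],[-1,0,0,0.001,0],[-1,0,0,0,0]])

```text
clock: 45.08
eef_pos: [569.8, -3.1, 42.8]
eef_rot: [-3.142, 0.003, 0.018]
wrist_force: [-7.8, -0.5, 0.9]
finger_gap: 22.1
finger_force: 15.0
```

Request:
arm_command(plan=[[0,0,0,0,0],[0,0,0,0,0],[0,0,0,-0.05,0],[0,0,0,-0.05,0],[0,-0.02,-0.03,-0.05,0],[0,-0.03,-0.045,-0.03,0],[0,-0.03,-0.045,0,0],[0,-0.03,-0.045,0,0],[0,-0.03,-0.045,0,0],[0,0,-0.045,0,0],[1,0,0,0,-0.187],[1,0,0,0,-0.187],[1,0,0,0,-0.187],[1,0,0,0,-0.187],[1,0,0,0,-0.187],[1,0,0,0,-0.187],[1,0,0,0,-0.13],[1,0,0,0,0]])

```text
clock: 47.32
eef_pos: [426.4, 249.5, 223.5]
eef_rot: [3.141, -0.0, 1.269]
wrist_force: [0.7, 0.2, -0.4]
finger_gap: 94.3
finger_force: 0.0
```

```bash
python3 - <<'E'
from cell import manip, eyes
from h import *
s=manip.read_state();print(s["clock"],s["eef_pos"],s["eef_rot"],s["wrist_force"])
for n in ("top","wrist","side"):
    c=eyes.camera(n);P=cloud(c);np.savez(n+"14.npz",**c)
    for col,y in(("red",71),("yellow",-3),("blue",-77)):
        m=mask(c,col)&(abs(P[...,1]-y)<20)&(P[...,2]>58)&(P[...,2]<75)&(P[...,0]>555)&(P[...,0]<600)
        print(n,col,m.sum(),P[m].mean(0).round(1) if m.any() else "")
    r=(P[...,0]>300)&(P[...,0]<700)&(P[...,1]>120)&(P[...,1]<600)
    h=P[r&(P[...,2]>105)&(P[...,2]<120)]; print("handle",len(h),rect(h) if len(h)>20 else "",np.median(h[:,2]) if len(h) else "")
    t=P[r&(P[...,2]>70)&(P[...,2]<81)&~mask(c,"blue")]; print("top",len(t),rect(t) if len(t)>20 else "",np.median(t[:,2]) if len(t) else "")
    cv2.imwrite(f"pics/{n}14.png",c["img"])
E
```

```text
47.325 [426.36395392 249.51185806 223.47748159] [ 3.14136633e+00 -2.89659725e-04  1.26893067e+00] [ 0.71962093  0.23590173 -0.37093195]
top red 54 [567.4  71.8  65.9]
top yellow 39 [569.1  -3.6  64.9]
top blue 53 [570.2 -77.3  64.9]
handle 215 [473.7 351.6  86.5  17.9  77.1] 111.18163242973992
top 3544 [469.4 397.  245.3 418.3   3.7] 74.3720989194776
wrist red 204 [569.3  74.1  66.9]
wrist yellow 0 
wrist blue 0 
handle 2121 [475.2 347.7  90.   18.1  76.8] 113.64457561457084
top 33401 [462.6 294.8 269.2 185.1  76.5] 75.89764012474427
side red 42 [568.8  75.5  65.8]
side yellow 39 [570.3   3.1  65.9]
side blue 42 [571.7 -72.9  65.5]
handle 254 [475.9 351.   89.6  18.5  76.8] 113.28774492337828
top 6420 [475.5 374.6 239.1 451.9   2. ] 75.78706795168
```

All three clips read 65 mm roller height, so they are down on their plates. The handle is at about (475, 350.5) and the cover yaw is about -0.23. I'll grasp it.

Request:
arm_command(newtons=45, plan=[[0,0,0,0,-0.072],[0,0.0365,0.0081,0,0],[0,0.0365,0.0081,0,0],[0,0.0365,0.0081,0,0],[0,0,0,0.055,0],[0,0,0,0.05,0],[0,0,0,0.025,0],[0,0,0,0.0115,0],[0,0,0,0,0],[-1,0,0,0,0],[-1,0,0,0,0],[-1,0,0,0,0],[-1,0,0,0,0]])

```text
clock: 49.1
eef_pos: [474.9, 350.7, 82.4]
eef_rot: [3.141, -0.0, 1.342]
wrist_force: [-1.4, -0.4, 4.2]
finger_gap: 18.0
finger_force: 45.0
```

```bash
python3 - <<'E'
from cell import manip, eyes
from h import *
s=manip.read_state();print(s["clock"],s["eef_pos"],s["eef_rot"],s["wrist_force"],s["moment"],s["finger_gap"])
E
```

```text
49.1 [474.92665796 350.66688317  82.35183081] [ 3.14119583e+00 -4.99716261e-04  1.34165814e+00] [-1.44376483 -0.36494944  4.24013774] [-0.10874826  0.32671051  0.01398346] 17.95682738083494
```

Request:
arm_command(plan=[[-1,0,0,-0.01,0],[-1,0,0,-0.03,0],[-1,0,0,-0.035,0],[-1,0,0,-0.035,0],[-1,0,0,0,-0.08],[-1,0,0,0,-0.08],[-1,0,0,0,-0.087],[-1,-0.02,0.0053,0,0],[-1,-0.0383,0.0099,0,0],[-1,-0.0383,0.0099,0,0],[-1,-0.0383,0.0099,0,0],[-1,-0.0383,0.0099,0,0],[-1,-0.0383,0.0099,0,0],[-1,-0.0383,0.0099,0,0],[-1,-0.0383,0.0099,0,0],[-1,-0.0383,0.0099,0,0],[-1,-0.02,0.0052,0,0],[-1,-0.0089,0.0028,0,0],[-1,0,0,0,0],[-1,0,0,0,0]])

```text
clock: 51.6
eef_pos: [573.5, -2.1, 191.8]
eef_rot: [-3.141, -0.0, 1.59]
wrist_force: [-0.3, 0.1, -8.4]
finger_gap: 17.8
finger_force: 45.0
```

```bash
python3 - <<'E'
from cell import manip, eyes
from h import *
s=manip.read_state();print(s["clock"],s["eef_pos"],s["eef_rot"],s["wrist_force"],s["moment"],s["finger_gap"])
for n in ("wrist","top","side"):
    c=eyes.camera(n);np.savez(n+"15.npz",**c);P=cloud(c)
    cv2.imwrite(f"pics/{n}15.png",c["img"])
    m=mask(c,"blue")&(P[...,2]>120)&(P[...,2]<210)
    k,l,st,ce=cv2.connectedComponentsWithStats(m.astype(np.uint8))
    for i in range(1,k):
        if st[i,4]>40: q=P[l==i]; print(n,st[i,4],rect(q),q.mean(0).round(1),np.percentile(q[:,2],[3,97]).round(0))
E
```

```text
51.6 [573.47181544  -2.0730042  191.84871967] [-3.14137267e+00 -2.54708317e-04  1.58963709e+00] [-0.29125513  0.09816104 -8.35072832] [ 0.00641919  0.10131221 -0.0293135 ] 17.781033218316548
wrist 1327 [516.9 129.7  32.2  12.    1. ] [517.  129.7 174.7] [173. 177.]
wrist 1329 [626.5 131.6  32.3  12.1   0.8] [626.2 131.6 174.7] [173. 177.]
top 76 [705.  643.    8.2  30.7  50.9] [705.5 642.9 172.8] [155. 188.]
top 308 [624.9 159.7  31.6  60.7   1.8] [624.2 159.9 179.1] [171. 187.]
top 271 [ 629.9 -162.2   31.4   54.9    2. ] [ 630.6 -161.2  179. ] [171. 187.]
top 324 [513.6 156.8  30.4  60.    1.5] [513.6 156.6 179.1] [170. 188.]
top 282 [ 520.1 -164.3   30.5   57.2    0.8] [ 520.2 -162.9  179.3] [170. 188.]
side 190 [626.1 161.   31.5  62.3   0.9] [625.8 165.6 181.9] [174. 189.]
side 187 [5.161e+02 1.531e+02 3.070e+01 7.530e+01 4.000e-01] [515.8 162.4 181.3] [173. 189.]
side 58 [699.7 664.1  26.4   5.5  79.6] [698.8 663.8 180. ] [159. 192.]
```

View pics/side15.png

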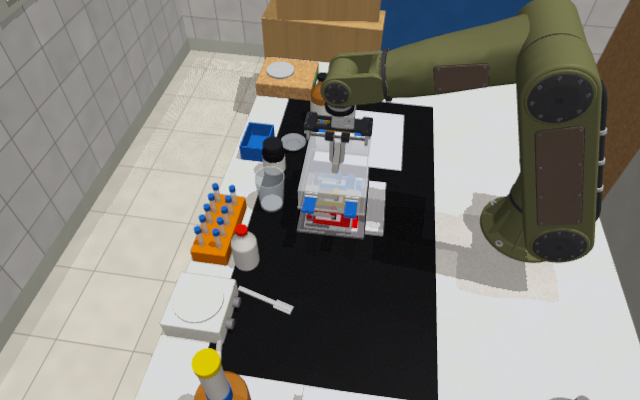

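The cover hangs level over the case at (335,195), within about 1 mm of centre. I'll lower it gently.

Request:
arm_command(plan=[[-1,-0.001,0,0.02,0],[-1,0,0,0.03,0],[-1,0,0,0.025,0],[-1,0,0,0.015,0],[-1,0,0,0.005,0],[-1,0,0,0.002,0],[-1,0,0,0,0]])

```text
clock: 52.62
eef_pos: [574.0, -4.0, 95.5]
eef_rot: [3.141, 0.0, 1.589]
wrist_force: [-0.4, -0.3, -7.8]
finger_gap: 17.5
finger_force: 45.0
```

Request:
arm_command(plan=[[-1,0,0,0.001,0],[-1,0,0,0.001,0],[-1,0,0,0,0]])

```text
clock: 53.0
eef_pos: [573.7, -4.0, 92.9]
eef_rot: [-3.142, 0.0, 1.589]
wrist_force: [0.8, -0.1, -8.3]
finger_gap: 18.0
finger_force: 45.0
```

Request:
arm_command(plan=[[-1,0,0,0.0007,0],[-1,0,0,0.0007,0],[-1,0,0,0,0]])

```text
clock: 53.38
eef_pos: [573.8, -4.0, 92.3]
eef_rot: [3.141, 0.0, 1.589]
wrist_force: [-4.9, 0.8, 3.4]
finger_gap: 17.7
finger_force: 45.0
```

Request:
arm_command(plan=[[-1,0,0,0.0005,0],[-1,0,0,0,0]])

```text
clock: 53.62
eef_pos: [573.8, -4.0, 92.3]
eef_rot: [3.141, 0.0, 1.589]
wrist_force: [-8.0, 0.4, 8.1]
finger_gap: 18.0
finger_force: 45.0
```

Seated, with contact at TCP z = 92.3 as expected. I'll release and retreat.

Request:
arm_command(plan=[[-1,0,0,-0.0015,0],[0,0,0,0,0],[0,0,0,0,0],[0,0,0,0,0],[0,0,0,-0.04,0],[0,0,0,-0.05,0],[-1,0,0,-0.05,0],[-1,0,0,-0.03,0],[-1,0,0,0,0],[-1,0,0,0,0]])

```text
clock: 54.88
eef_pos: [573.4, -4.0, 261.1]
eef_rot: [-3.14, -0.0, 1.589]
wrist_force: [-0.3, -0.1, -0.3]
finger_gap: 10.3
finger_force: 0.0
```

```bash
python3 - <<'E'
from cell import manip, eyes
from h import *
s=manip.read_state();print(s["clock"],s["eef_pos"],s["eef_rot"],s["wrist_force"],s["finger_gap"])
for n in ("wrist","top","side"):
    c=eyes.camera(n);np.savez(n+"16.npz",**c);P=cloud(c)
    m=mask(c,"blue")&(P[...,2]>60)&(P[...,2]<110)&(P[...,0]<680)&(abs(P[...,1])>110)&(abs(P[...,1])<230)
    k,l,st,ce=cv2.connectedComponentsWithStats(m.astype(np.uint8))
    for i in range(1,k):
        if st[i,4]>40: q=P[l==i]; print(n,st[i,4],rect(q),q.mean(0).round(1),np.percentile(q[:,2],[3,97]).round(0))
    r=(abs(P[...,0]-574)<110)&(abs(P[...,1])<130)
    for lo,hi in((80,92),(118,128)):
        t=P[r&(P[...,2]>lo)&(P[...,2]<hi)]; print(n,"z",lo,len(t), rect(t) if len(t)>50 else "", np.median(t[:,2]).round(1) if len(t) else "")
    t=P[r&(P[...,2]>83)&(P[...,2]<89)]
    if len(t)>100:
        A=np.c_[t[:,:2]-[574,-3],np.ones(len(t))]; print("tilt",np.linalg.lstsq(A,t[:,2],rcond=None)[0])
E
```

```text
54.875 [573.35846008  -4.00085995 261.13504152] [-3.13989942e+00 -1.36050133e-04  1.58881077e+00] [-0.30901443 -0.05991999 -0.31224765] 10.322154216690596
wrist 1937 [516.9 152.5  32.1  61.    0.8] [517.1 153.1  81.8] [74. 89.]
wrist 1940 [626.7 153.5  32.2  59.7   1. ] [626.5 154.8  81.8] [74. 89.]
wrist z 80 26955 [574.4  -5.7 184.5 247.1   1. ] 86.0
wrist z 118 1355 [574.3  -6.8  17.9  88.8   1.1] 123.8
tilt [ 1.64565510e-04 -1.79014239e-03  8.60210329e+01]
top 266 [623.8 156.5  31.4  60.1   1.7] [623.9 156.   79.4] [70. 89.]
top 251 [ 630.1 -164.5   55.9   31.3   89.2] [ 630.3 -163.7   79.5] [70. 88.]
top 274 [514.4 153.6  30.1  59.2   1.3] [514.4 153.9  79.8] [70. 89.]
top 250 [ 520.8 -165.8   30.1   56.     0.9] [ 520.8 -164.7   79.4] [71. 89.]
top z 80 1825 [5.722e+02 1.000e-01 1.830e+02 2.559e+02 1.200e+00] 84.0
top z 118 2  122.4
tilt [-7.56564323e-04  4.86088767e-04  8.51678681e+01]
side 125 [ 630.7 -164.1   29.9   57.3    2.7] [ 631.5 -164.7   81.2] [74. 89.]
side 126 [ 521.8 -164.2   29.4   58.1    0.8] [ 521.4 -165.7   81.2] [73. 88.]
side 177 [626.2 157.9  31.2  61.    0.7] [626.1 163.   82.5] [74. 90.]
side 178 [516.6 157.2  30.9  61.9   1.2] [516.5 161.1  82.2] [74. 90.]
side z 80 3532 [574.7  -3.5 184.1 253.1   0.8] 85.6
side z 118 136 [574.7  -3.9  17.9  94.5   0.6] 123.4
tilt [2.65187254e-05 7.44182441e-04 8.57896238e+01]
```

The cover sits flat: its top is at 85–86 mm with no tilt. I'll press the first lid clip, the near-left one.

Request:
arm_command(newtons=10, plan=[[-1,0.0405,-0.0135,0.03,0],[-1,0.0405,-0.0135,0.03,0],[-1,0.0405,-0.0135,0.03,0],[-1,0.0405,-0.0135,0.03,0],[-1,0,0,0.03,0],[-1,0,0,0.015,0],[-1,0,0,0.01,0],[-1,0,0,0.01,0],[-1,0,0,0.01,0],[-1,0,0,0.01,0]])

```text
clock: 56.28
eef_pos: [517.1, 156.8, 57.3]
eef_rot: [3.141, 0.0, 1.589]
wrist_force: [-0.6, 1.0, 1.4]
finger_gap: 0.6
finger_force: 0.7
```

Request:
arm_command(plan=[[-1,0,0,0.01,0],[-1,0,0,0.01,0],[-1,0,0,0.003,0],[-1,0,0,0,0]])

```text
clock: 56.78
eef_pos: [516.7, 157.0, 34.3]
eef_rot: [-3.141, 0.0, 1.589]
wrist_force: [-0.2, 0.2, 0.9]
finger_gap: 0.6
finger_force: 0.0
```

```bash
cat > l.py <<'E'
from cell import manip, eyes
from h import *
s=manip.read_state();print(s["clock"],s["eef_pos"],s["eef_rot"],s["wrist_force"],s["finger_gap"])
for n in ("top","side"):
    c=eyes.camera(n);P=cloud(c)
    m=mask(c,"blue")&(P[...,2]>10)&(P[...,2]<110)&(P[...,0]<680)&(P[...,0]>450)&(abs(P[...,1])>112)&(abs(P[...,1])<230)
    k,l,st,ce=cv2.connectedComponentsWithStats(m.astype(np.uint8))
    for i in range(1,k):
        if st[i,4]>15: q=P[l==i]; print(n,st[i,4],q.mean(0).round(1),np.percentile(q[:,1:],[3,97],axis=0).round(0).tolist())
    r=(abs(P[...,0]-574)<110)&(abs(P[...,1])<130)
    t=P[r&(P[...,2]>80)&(P[...,2]<92)]; print(n,"top",rect(t))
E
python3 l.py
```

```text
56.775 [516.74344943 156.986399    34.29629154] [-3.14129384e+00  6.66261228e-05  1.58881344e+00] [-0.19110525  0.15881647  0.86486895] 0.6120026569663471
top 232 [625.9 156.3  79.5] [[127.0, 70.0], [186.0, 89.0]]
top 252 [ 630.4 -163.6   79.7] [[-191.0, 71.0], [-137.0, 88.0]]
top 249 [ 520.7 -164.8   79.5] [[-193.0, 70.0], [-139.0, 89.0]]
top top [572.3  -4.5 183.1 248.8   1.2]
side 123 [ 631.4 -164.6   81.2] [[-189.0, 73.0], [-140.0, 89.0]]
side 176 [626.3 162.9  82.2] [[133.0, 74.0], [188.0, 89.0]]
side top [574.8  -2.  183.8 256.2   1.1]
```

Request:
arm_command(plan=[[-1,0,0,-0.05,0],[-1,0,0,-0.05,0],[-1,0,0,-0.05,0],[-1,-0.0463,0.0157,0,0],[-1,-0.0463,0.0157,0,0],[-1,-0.0463,0.0157,0,0],[-1,-0.0463,0.0157,0,0],[-1,-0.0463,0.0157,0,0],[-1,-0.0463,0.0157,0,0],[-1,-0.0463,0.0157,0,0],[-1,0,0,0.05,0],[-1,0,0,0.04,0],[-1,0,0,0.01,0],[-1,0,0,0.01,0],[-1,0,0,0.01,0],[-1,0,0,0.01,0],[-1,0,0,0.01,0],[-1,0,0,0.01,0],[-1,0,0,0,0]])

```text
clock: 59.25
eef_pos: [632.0, -165.0, 33.3]
eef_rot: [-3.14, -0.001, 1.589]
wrist_force: [-0.8, 1.0, 0.1]
finger_gap: 0.6
finger_force: 0.0
```

```bash
python3 l.py
```

```text
59.25 [ 632.00713954 -164.95349544   33.34411531] [-3.13995278e+00 -5.42737993e-04  1.58881236e+00] [-0.77418552  0.98484894  0.13000552] 0.6099749548615
top 266 [623.9 155.9  79.4] [[127.0, 70.0], [186.0, 88.0]]
top top [572.3  -4.4 182.9 248.6   1.2]
side 120 [ 521.  -166.1   81.3] [[-190.0, 74.0], [-143.0, 90.0]]
side 177 [626.2 162.9  82.4] [[132.0, 74.0], [189.0, 90.0]]
side 113 [517.1 122.   37.1] [[119.0, 12.0], [125.0, 62.0]]
side top [574.9  -2.9 184.2 253.1   0.9]
```

Clip 1 is down against the side, and the opposite one is no longer seen up. Next is the far-left clip.

Request:
arm_command(plan=[[-1,0,0,-0.05,0],[-1,0,0,-0.05,0],[-1,0,0,-0.05,0],[-1,0.0463,0,0,0],[-1,0.0463,0,0,0],[-1,0.0463,0,0,0],[-1,0.0463,0,0,0],[-1,0.0463,0,0,0],[-1,0.0463,0,0,0],[-1,0.0463,0,0,0],[-1,0,0,0,0]])

```text
clock: 60.72
eef_pos: [626.3, 161.7, 184.8]
eef_rot: [3.141, -0.0, 1.592]
wrist_force: [0.2, -0.1, -0.1]
finger_gap: 0.2
finger_force: 0.0
```

```bash
python3 l.py
```

```text
60.725 [626.31511104 161.74514608 184.83856553] [ 3.14097372e+00 -3.48699645e-04  1.59240420e+00] [ 0.15632723 -0.09841124 -0.08859388] 0.21748673118802758
top 22 [617.3 140.7  75.6] [[137.0, 72.0], [145.0, 81.0]]
top 250 [ 520.8 -164.8   78.8] [[-193.0, 69.0], [-138.0, 87.0]]
top top [572.5  -7.3 183.  243.3   1.2]
side 125 [ 521.5 -166.    81.1] [[-191.0, 74.0], [-141.0, 88.0]]
side 170 [625.9 163.4  82.6] [[130.0, 74.0], [188.0, 90.0]]
side 116 [517.  122.1  36.7] [[119.0, 12.0], [125.0, 62.0]]
side top [574.7  -2.6 183.9 252.4   0.8]
```

C is confirmed gone from its open position, so I'll press B now and then D.

Request:
arm_command(plan=[[-1,-0.002,0,0.05,0],[-1,0,0,0.04,0],[-1,0,0,0.01,0],[-1,0,0,0.01,0],[-1,0,0,0.01,0],[-1,0,0,0.01,0],[-1,0,0,0.01,0],[-1,0,0,0.01,0],[-1,0,0,0,0]])

```text
clock: 61.95
eef_pos: [626.2, 156.9, 33.3]
eef_rot: [-3.14, 0.0, 1.589]
wrist_force: [0.7, -0.1, 0.8]
finger_gap: 0.6
finger_force: 0.0
```

Request:
arm_command(plan=[[-1,0,0,-0.05,0],[-1,0,0,-0.05,0],[-1,0,0,-0.05,0],[-1,-0.0463,-0.0157,0,0],[-1,-0.0463,-0.0157,0,0],[-1,-0.0463,-0.0157,0,0],[-1,-0.0463,-0.0157,0,0],[-1,-0.0463,-0.0157,0,0],[-1,-0.0463,-0.0157,0,0],[-1,-0.0463,-0.0157,0,0],[-1,0,0,0,0]])

```text
clock: 63.32
eef_pos: [521.9, -171.5, 184.9]
eef_rot: [3.141, 0.0, 1.585]
wrist_force: [-0.2, 0.4, 0.2]
finger_gap: 1.0
finger_force: 0.0
```

```bash
python3 l.py
```

```text
63.325 [ 521.8933236  -171.52037401  184.86878515] [3.14110815e+00 4.43686598e-04 1.58527121e+00] [-0.23475742  0.35221678  0.24205235] 1.0292562316329885
top 128 [ 521.5 -151.3   76.1] [[-165.0, 70.0], [-138.0, 83.0]]
top top [572.4  -4.4 183.  248.6   1.2]
side 117 [ 520.9 -165.6   81.3] [[-190.0, 74.0], [-142.0, 88.0]]
side 111 [627.3 124.   36.9] [[122.0, 12.0], [127.0, 63.0]]
side 112 [516.9 121.9  36.8] [[119.0, 12.0], [126.0, 62.0]]
side top [574.9  -4.2 184.2 253.1   1.1]
```

Request:
arm_command(plan=[[-1,0.003,0,0.05,0],[-1,0,0,0.04,0],[-1,0,0,0.01,0],[-1,0,0,0.01,0],[-1,0,0,0.01,0],[-1,0,0,0.01,0],[-1,0,0,0.01,0],[-1,0,0,0.01,0],[-1,0,0,0,0],[-1,0,0,-0.05,0],[-1,0,0,-0.05,0],[-1,0,0,-0.05,0],[-1,-0.05,-0.03,-0.02,0],[-1,-0.05,-0.03,0,0],[-1,0,-0.04,0,0],[-1,0,0,0,0]])

```text
clock: 65.42
eef_pos: [422.9, -268.4, 205.0]
eef_rot: [3.141, 0.0, 1.586]
wrist_force: [0.1, 0.2, 0.7]
finger_gap: 0.7
finger_force: 0.0
```

```bash
python3 l.py; python3 - <<'E'
from cell import eyes
import cv2,numpy as np
a=eyes.camera("top")["img"][150:300,280:460];b=eyes.camera("side")["img"][100:250,250:430];w=eyes.camera("wrist")["img"]
cv2.imwrite("pics/fin.png",np.hstack([cv2.resize(a,(390,325)),cv2.resize(b,(390,325))]))
E
```

```text
65.425 [ 422.87596408 -268.43870804  205.04302724] [3.14117818e+00 4.34753600e-04 1.58646360e+00] [0.10088821 0.16956157 0.7421428 ] 0.6645213191186288
top top [572.4  -4.4 182.9 248.7   1.2]
side 115 [627.3 124.1  36.8] [[121.0, 12.0], [127.0, 62.0]]
side 114 [517.  122.2  37.4] [[120.0, 14.0], [125.0, 62.0]]
side top [574.9  -3.3 184.3 253.4   1. ]
```

View pics/fin.png

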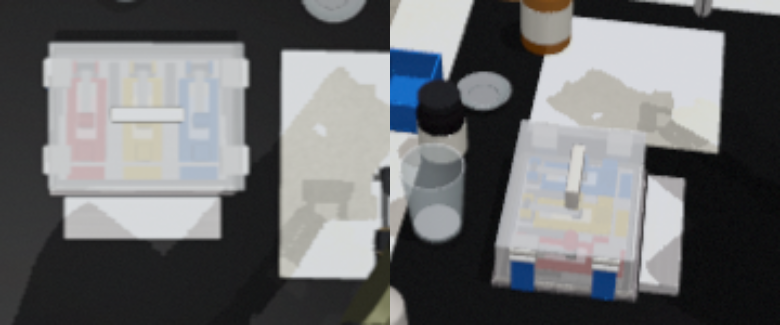

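The cover is seated flat over the three loaded bays. The two left clips are down at (522,275) and (604,280), and no flaps stand out at right in the top view.

```bash
python3 -c "
from cell import ticket; print(ticket.sign_off())"
```

```text
the job is handed in; nothing more can be done
None
```

The job is handed in: all three carriers are home under their clips, the cover sits flat, and the lid clips were snapped down in opposite-corner order; the two right-hand ones I confirmed only by their no longer standing open, since neither camera sees that side.

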